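Make up the slide carrier with its drying cassette

TASK

Make up the slide carrier: take the white drying cassette off the cork pad and ease it into its tight pocket, one end first, until it sits flat on the bottom, and then lock it by pushing in and turning the captive clamp screw clockwise all the way home, so that its arm lies over the cassette. Stack all the slide packs from the front of the table, lying squarely on top of one another, as one column on the middle of the cork pad, lengthwise along the pad. Leave the beaker, petri dish and dropper bottle beside the carrier where they are.

Things in the scene. Friction and masses are not known exactly. Their poses are not given: they have to be found in the camera images.
- pocket (a point): Centre of the pocket's floor, 8 mm above the table, in the fixed carrier (aluminium plate 150 x 256 x 4 mm; place and yaw vary). Grey block 86 x 58 mm with a rectangular hole 68 mm along x, 40 mm along y, 14 mm deep, mouth chamfered 2 mm. Axes are the carrier's, z up. The clamp screw's vertical axis stands 75 mm away on the -x side; the stacking pad is on the -y side.
- pad (a point): Centre of the top face of the cork stacking pad on the carrier, 12 mm above the table. The pad is 60 mm along x and 100 mm along y; axes are the carrier's, z up.
- cassette_mid (a point): Centre of the loose drying cassette: white block with dark vent slots on top, 66 mm along x, 38 mm along y, 40 mm high (z up), 0.08 to 0.17 kg. It fits the pocket long side along long side, either way round, with 1 mm of play each side; flat in it, its centre is 20 mm above the pocket point and 26 mm of it stands out. Starts lying flat on the cork pad.
- knob_grip (a point): Centre of the clamp screw's black bar grip, on its axis: 44 mm along x, 12 mm thick along y, 24 mm high; 82 mm above the table when up, 72 mm when home. A steel arm 58 mm long (top 17 mm below this point) turns with it. At joint value 0 the bar lies along the carrier's x and the arm points away from the pocket; when home the arm lies just over the cassette's top.
- clamp_push (a joint): How far the screw is pushed in, m: 0 is up (spring: 3.5 N to start, 7 N at 10 mm), 0.0115 the stop. Push it in over 8 mm at 0 to 0.35 rad, hold it in and turn: beyond 0.8 rad the thread has caught it, and turning draws it in to about 0.0105. If not pushed enough it jams at the thread's edge or turns idly above it: turn back below 0.35 and push again.
- clamp_knob (a joint): Angle of the screw, rad; grows clockwise seen from above. Starts at 0 to 0.25; the thread runs from 0.6 to home at 2.65, end stop 2.75. It stays where it is left (friction 0.04 Nm). Let go and regrip on the way if the wrist cannot turn so far.
- pack_1_mid (a point): Centre (half-way up) of a closed cardboard slide pack, white with a red stripe along its top: 30 mm along its x, 78 mm along its y, 28 mm high (z up), about 0.12 kg. All alike. They start lying flat on the table; three or all of the four are present (None if absent). A pack that has rolled over onto another long side (then 30 mm high, 28 mm wide) may be stacked lying so.
- pack_2_mid (a point): Centre (half-way up) of a closed cardboard slide pack, white with a red stripe along its top: 30 mm along its x, 78 mm along its y, 28 mm high (z up), about 0.12 kg. All alike. They start lying flat on the table; three or all of the four are present (None if absent). A pack that has rolled over onto another long side (then 30 mm high, 28 mm wide) may be stacked lying so.
- pack_3_mid (a point): Centre (half-way up) of a closed cardboard slide pack, white with a red stripe along its top: 30 mm along its x, 78 mm along its y, 28 mm high (z up), about 0.12 kg. All alike. They start lying flat on the table; three or all of the four are present (None if absent). A pack that has rolled over onto another long side (then 30 mm high, 28 mm wide) may be stacked lying so.
- pack_4_mid (a point): Centre (half-way up) of a closed cardboard slide pack, white with a red stripe along its top: 30 mm along its x, 78 mm along its y, 28 mm high (z up), about 0.12 kg. All alike. They start lying flat on the table; three or all of the four are present (None if absent). A pack that has rolled over onto another long side (then 30 mm high, 28 mm wide) may be stacked lying so.
- glass: Bystander: small glass beaker, 55 mm across, 69 mm high; origin under its centre.
- dish: Bystander: petri dish, 71 mm across, 14 mm high; origin under its centre.
- amber_bottle: Bystander: dropper bottle with black rubber top, 36 mm across, 106 mm high; origin under its centre.
There are look-alikes about, which are no part of the job. What is shaped like the part that bears pack_3_mid but purple is not meant. What is shaped like the part that bears pack_2_mid but green is not meant.

How it is judged:
By the outcome, as a careful person would: the job done as asked, in the order asked, and still so for the second after the job is handed in, with the robot touching nothing.
Of pack_1, pack_2, pack_3, pack_4 only 3 to 4 are there at a start; the rules pass over those that are not, and their reading is None.
At some moment in a run one of pack_1, pack_2, pack_3, pack_4 may be knocked a few centimetres aside while the robot is not near it.
It also fails if it takes over 210 s, if anything falls off the work surface, if the arm or the gripper's body presses on something with over 40 N, if the wrist force passes 120 N, or if a joint passes its speed limit or range.

ROBOT

A 6-joint arm with a two-finger parallel gripper is mounted at the origin on a cart in front of the work surface, level with it; the furniture and walls round the work are solid. World frame = base frame: x ahead of the robot, y to its left, z up, the work surface at z = 0. Lengths are in m, angles in rad, forces in N, time in s.
With the tool pointing down it reaches from about 0.4 to 0.825 m from the base axis. Payload 7 kg.
Tool frame: the origin (TCP) lies at the centre of the arm's flange, where the gripper is bolted on; the fingertips stand 178 mm ahead of it and the grasp point (between the pads) lies 159 mm ahead of it; z points along the fingers, y is the direction in which the jaws open and shut (so a half turn about z gives the same grasp; the last joint's range is limited). The gripper opens to 88 mm and grips with 3 to 60 N. Pads are 19 mm wide; open, the fingers measure 130 mm over their backs; the gripper's body (78 mm by 193 mm) begins 47 mm behind the grasp point.
Start: joints at [-0.881, 0.359, 0.012, 0, -1.224, -0.288], TCP at [0.264, -0.621, 0.405] pointing down, gripper open.
Joint ranges: [-3.07, 3.07], [-1.43, 2.12], [-1.02, 1.25], [-3.03, 1.67], [-3.05, -0], [-3.03, 3.03]. Speed limits (rad/s): [2.39, 2.39, 3.01, 3.14, 3.14, 3.14].

INTERFACE

Orientations are given as [roll, pitch, yaw] about the fixed x, y, z axes, in that order (R = Rz(yaw) Ry(pitch) Rx(roll)).
In Python, from station import arm gives the robot as it stands.
- The arm moves only by the shell command python3 -m handwheel 'ROWS' [OPENING] [FORCE]. ROWS is JSON, a list of rows, each a list of 4 numbers: the shift along the world's x, y, z in cm, then the turn about the world's z in rad. In form: [[dx, dy, dz, yaw], ...]. A call has 1 to 20 rows; each row shifts and turns the commanded pose from where the row before left it; what a row does not reach is not made up. A row lasts 1/10 s, in which the tool goes at most 50 mm and 8.59 degrees, less where a joint would pass 70% of its speed; a pose out of reach is approached as far as the arm can. A call is refused whole if a number of a shift passes 5 or a number of a turn 0.15, either way. A call with a gripper value outside its range is refused whole. OPENING is the closure, from 0 (fully open) to 1 (shut), set as the call begins (- or left out, the last holds). The fingers move at their own pace and stop on an object; FORCE is the grip in N (left out, the last holds). Time passes only in rows, so rows that do not move let the fingers close. It gives the time, the measured TCP pose, the force and the opening at its end, in the units of the state.
- arm.get_state(): the state, without advancing time (a new reading comes with each control period).
- arm.grab_frame(name): name is "scene" or "side" or "wrist"; returns a dict with "image" (420x560x3 uint8, red, green, blue), "depth" (420x560 float32, m along the optical axis (not along the pixel's ray), 0 where there is no reading), "vfov" (degrees; the focal length in pixels is half the picture's height over the tangent of half this angle, whatever the lens; pixels are square), "cx", "cy" (the principal point, pixels), "k1" (the pictures are not rectified: a ray, as slopes to the right and down, at radius r is drawn at 1 + k1 r^2 times it, then the intrinsics apply), "rvec" (rotation vector, rad) and "tvec" (3), from world to camera coordinates, as OpenCV has them. Camera axes: x right, y down, z forward; pixel columns grow to the right and rows downward; lengths in m; the calibration is good to about 2 mm. A picture is of the moment at which its call begins.
- arm.job_done(): hands the job in, once; it reports no verdict.
The state is a dict: "t": time; "q": joint angles; "qd": joint speeds; "joint_efforts": joint torques, N m; "eef_pos": TCP position; "ee_rot": TCP orientation; "force": force on the tool from outside, world axes, zero at the start; "moment": the same for the moment, N m; "width": finger opening in m.
Only numpy, scipy, OpenCV 4.12 (cv2) and the standard library are available. Lean on these libraries where they do the work, as an engineer would, in place of code of your own. Each camera call takes 0.05 s, during which the arm holds its last target.

## Working session

There is one attempt and no reset: what is moved stays moved. The work goes in short steps, Python scripts to look and compute and a shell command to move; the robot and the scene stay as the last step left them, time stands still between calls to the robot, and variables do not carry over. Pictures are saved under pics/ and viewed, and the job is handed in when it is done.

```bash
ls; mkdir -p pics; python3 - <<'E'
from station import arm
import cv2
s=arm.get_state(); print(s)
for n in ("scene","side","wrist"):
    f=arm.grab_frame(n); cv2.imwrite(f"pics/{n}0.png",f["image"][...,::-1]); print(n,f["vfov"],f["cx"],f["cy"],f["k1"],f["rvec"],f["tvec"])
E
```

```text
pics
{'t': 0.0, 'q': array([-8.80921825e-01,  3.59365199e-01,  1.10542828e-02, -3.68619593e-04,
       -1.22411079e+00, -2.88086151e-01]), 'qd': array([ 0.00290258,  0.00140905, -0.00052016, -0.00020368, -0.00015016,
        0.00021787]), 'joint_efforts': array([-8.76370486e-04, -5.82722104e+01,  2.93055940e+01,  6.99725971e+00,
        6.77786578e-03, -1.56229330e-04]), 'eef_pos': array([ 0.26387909, -0.62105964,  0.40373116]), 'ee_rot': array([ 3.13993580e+00, -1.29598699e-04, -2.73992973e+00]), 'force': array([ 0.16553969, -0.70717246, -0.25039297]), 'moment': array([-0.08108626,  0.03248025, -0.03945982]), 'width': 0.08748577526015103}
scene 54.73509697141696 287.823244315019 217.03368001029716 -0.11896748420944912 [ 0.8322682   2.79160941 -0.73295288] [ 0.44016773 -0.31811627  1.20834915]
side 56.87191104224289 275.09001895116995 209.9986505806799 -0.10308327113550889 [ 2.09028693 -0.12477626  0.09663249] [-0.56540973  0.16132544  0.78688873]
wrist 62.485201916203216 276.08457646051494 211.84360278270492 -0.028342302789337026 [-1.63083476 -2.46510122 -0.36990018] [ 0.67465651 -0.03706159  0.39051692]
```

View pics/scene0.png

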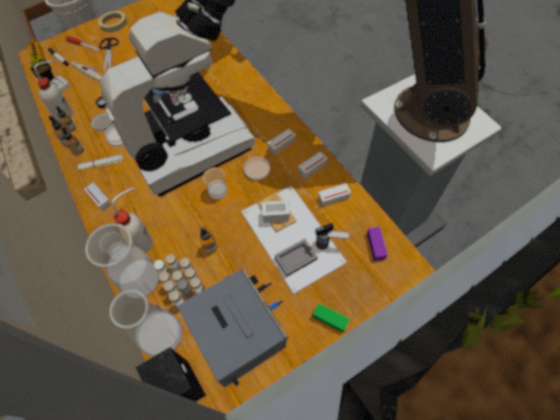

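View pics/side0.png

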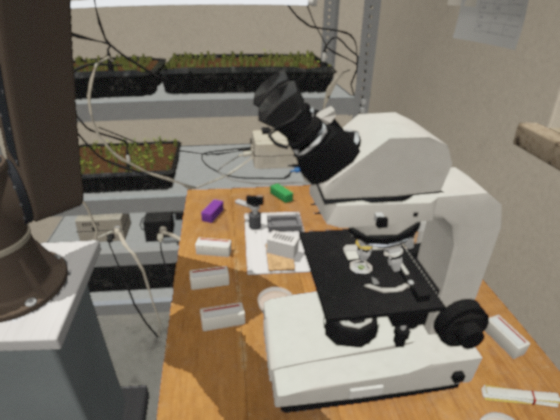

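View pics/wrist0.png

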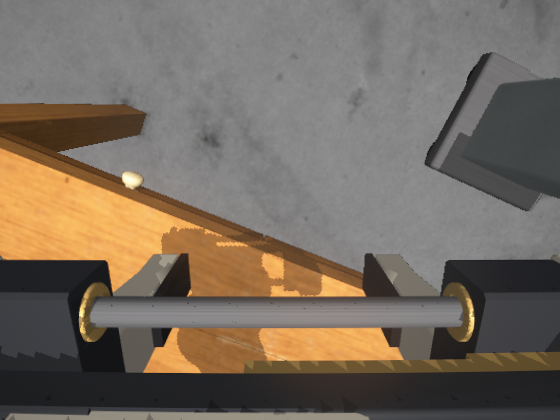

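The scene view shows three striped packs at the front, at (282,140), (313,163) and (334,193). A similar one lies at the back at (97,195). The cassette is on the cork at (275,210), the pocket at (297,258) and the knob at (323,237). The purple and green look-alikes are at (377,243) and (330,318).

```bash
cat > h.py <<'E'
import numpy as np, cv2, pickle
from station import arm
def grab(n,tag):
    f=arm.grab_frame(n); pickle.dump(f,open(f"pics/{n}_{tag}.pkl","wb")); cv2.imwrite(f"pics/{n}_{tag}.png",f["image"][...,::-1]); return f
def load(n,tag): return pickle.load(open(f"pics/{n}_{tag}.pkl","rb"))
def K(f):
    h=f["image"].shape[0]; fl=h/2/np.tan(np.radians(f["vfov"])/2)
    return np.array([[fl,0,f["cx"]],[0,fl,f["cy"]],[0,0,1]]), np.array([f["k1"],0,0,0,0.])
def rays(f,px):
    k,d=K(f); u=cv2.undistortPoints(np.asarray(px,float).reshape(-1,1,2),k,d,None,None,None).reshape(-1,2) if False else cv2.undistortPoints(np.asarray(px,float).reshape(-1,1,2),k,d).reshape(-1,2)
    R=cv2.Rodrigues(np.asarray(f["rvec"],float))[0]; t=np.asarray(f["tvec"],float).ravel()
    dc=np.c_[u,np.ones(len(u))]; return -R.T@t, dc@R
def onplane(f,px,z):
    o,d=rays(f,px); return o+d*((z-o[2])/d[:,2])[:,None]
def proj(f,P):
    k,d=K(f); return cv2.projectPoints(np.asarray(P,float).reshape(-1,1,3),np.asarray(f["rvec"],float),np.asarray(f["tvec"],float),k,d)[0].reshape(-1,2)
def cloud(f):
    h,w=f["depth"].shape; v,u=np.mgrid[:h,:w]; o,d=rays(f,np.c_[u.ravel(),v.ravel()])
    return (o+d*f["depth"].reshape(-1,1)).reshape(h,w,3)
def rect(pts):
    r=cv2.minAreaRect((np.asarray(pts)[:,:2]*1000).astype(np.float32)); b=cv2.boxPoints(r)
    e=[b[1]-b[0],b[2]-b[1]]; e=max(e,key=lambda a:np.hypot(*a)); a=np.arctan2(e[1],e[0])
    a=(a+np.pi/2)%np.pi-np.pi/2
    return np.round(r[0],1),np.round(sorted(r[1]),1),round(float(a),3)
def crop(f,x0,y0,x1,y1,s,name):
    cv2.imwrite(f"pics/{name}.png",cv2.resize(f["image"][y0:y1,x0:x1,::-1],None,fx=s,fy=s,interpolation=cv2.INTER_CUBIC))
E
python3 - <<'E'
from h import *
f=grab("scene","a"); g=grab("side","a")
crop(f,190,110,400,340,2.6,"sa"); crop(g,160,170,360,340,4,"ga")
for ff,n in((f,"scene"),(g,"side")):
    P=cloud(ff); im=ff["image"].astype(int)
    top=(abs(P[...,2]-0.028)<0.006)&(im.min(-1)>130)&(P[...,0]>0.2)
    nl,lab,st,_=cv2.connectedComponentsWithStats(top.astype(np.uint8))
    for i in range(1,nl):
        if st[i,4]>60: print(n,st[i],rect(P[lab==i]),P[lab==i][:,2].mean().round(4))
print(onplane(f,[(282,140),(313,163),(334,193),(97,195),(297,258),(275,205),(323,230),(377,243),(330,318),(215,183),(257,168),(207,240)],0.03).round(3))
E
```

```text
scene [106 128  15  14 150] (array([ 852.2, -431.4]), array([31.9, 66.3]), 1.549) 0.027
scene [ 85 183  22  23 212] (array([ 960.4, -259.6]), array([28.7, 79.6]), -1.367) 0.0289
scene [319 184  31  17 278] (array([436. ,  81.6]), array([30.5, 78.4]), -0.226) 0.0276
side [255 150  23   4  66] (array([619.6, 639.2]), array([16.9, 79.9]), -0.139) 0.0279
side [267 213  34  10  92] (array([620.5, 192.8]), array([44.6, 92.3]), -0.419) 0.0249
side [195 237  36  13 343] (array([435.2,  79.7]), array([32.5, 78.8]), -0.251) 0.0294
side [267 246  27  11 121] (array([584.7,  33.5]), array([ 5.2, 63.4]), -0.474) 0.0278
side [191 269  37  14 324] (array([427.9, -34.7]), array([25.8, 74.3]), 0.034) 0.0288
side [201 306  44  18 443] (array([ 453.6, -147.2]), array([27.3, 76.8]), 0.115) 0.0288
side [489 315  41  37 612] (array([ 959.5, -260.9]), array([33.4, 79.2]), -1.381) 0.0286
side [480 412  34   8 184] (array([ 839.5, -409. ]), array([13.2, 52.3]), -0.208) 0.0281
[[ 0.456 -0.136  0.03 ]
 [ 0.43  -0.024  0.03 ]
 [ 0.439  0.084  0.03 ]
 [ 0.959 -0.253  0.03 ]
 [ 0.618  0.182  0.03 ]
 [ 0.584  0.031  0.03 ]
 [ 0.525  0.155  0.03 ]
 [ 0.437  0.255  0.03 ]
 [ 0.637  0.339  0.03 ]
 [ 0.679 -0.111  0.03 ]
 [ 0.563 -0.092  0.03 ]
 [ 0.773  0.024  0.03 ]]
```

View pics/sa.png

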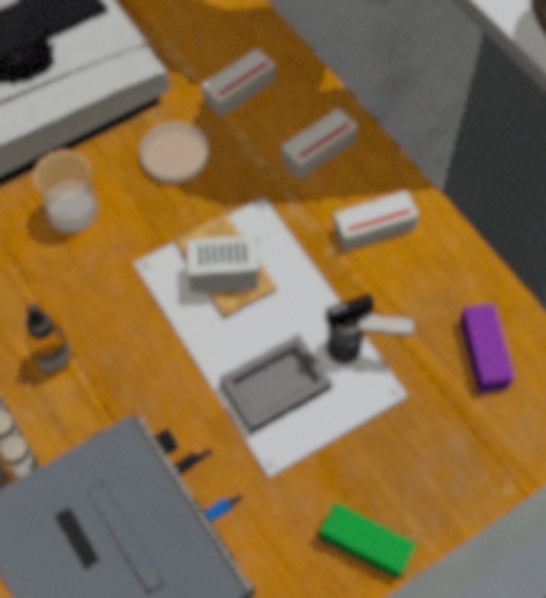

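View pics/ga.png

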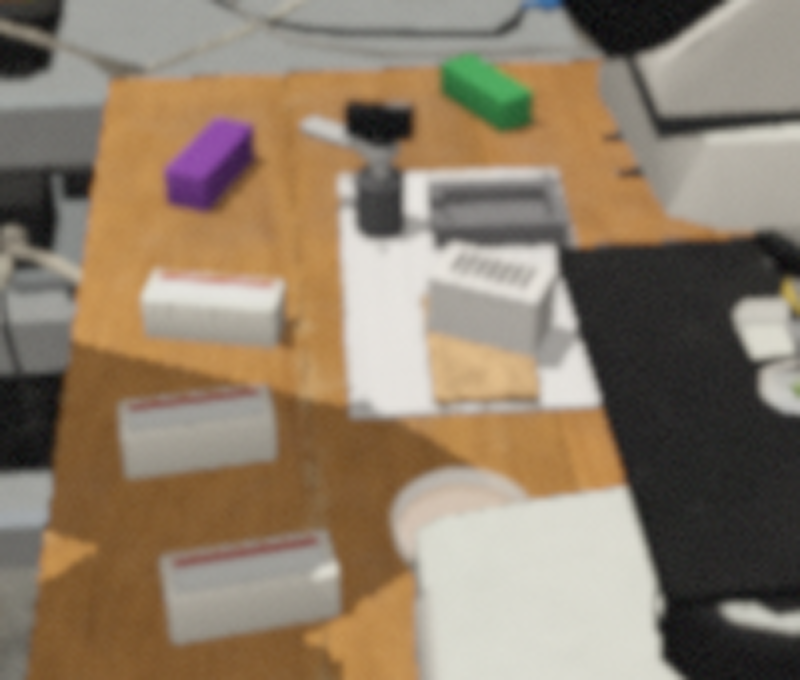

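```bash
python3 - <<'E'
from h import *
for n in("scene","side"):
    f=load(n,"a"); P=cloud(f); im=f["image"].astype(int)
    roi=(P[...,0]>.45)&(P[...,0]<.75)&(P[...,1]>-.08)&(P[...,1]<.3)
    sat=im.max(-1)-im.min(-1)
    for nm,m in (("plate",(abs(P[...,2]-.004)<.004)&(sat<35)&(im.min(-1)>90)),("block",(abs(P[...,2]-.022)<.004)&(sat<30)&(im.max(-1)<150)),("cork",(abs(P[...,2]-.012)<.004)&(sat>40)),("casstop",(P[...,2]>.046)&(P[...,2]<.058)&(sat<40)&(P[...,1]<.1)),("grip",(P[...,2]>.088)&(P[...,2]<.1)&(im.max(-1)<80)),("armtop",(abs(P[...,2]-.065)<.005)&(im.min(-1)>100)&(P[...,1]>.1))):
        m=m&roi; nl,lab,st,_=cv2.connectedComponentsWithStats(m.astype(np.uint8))
        if nl<2: print(n,nm,"none");continue
        i=1+st[1:,4].argmax(); q=P[lab==i]; print(n,nm,st[i],rect(q),q[:,2].mean().round(4))
E
```

```text
scene plate [ 242  187  104  106 3545] (array([587.9, 113.7]), array([152.2, 258.5]), 1.535) 0.0039
scene block [275 239  42  36 379] (array([615.7, 172.2]), array([57. , 86.6]), -0.039) 0.0218
scene cork [272 213  24  18 160] (array([588. ,  75.5]), array([26.1, 58.3]), -0.043) 0.0116
scene casstop [262 201  27  16 380] (array([594.8,  49.9]), array([40.8, 64.4]), -0.529) 0.0513
scene grip [316 224  17  10  71] (array([543. , 176.6]), array([ 9.8, 39.6]), -0.214) 0.0932
scene armtop [328 232  21   6 110] (array([514.3, 196.2]), array([14.4, 46.6]), -0.662) 0.0654
side plate [ 245  213   64   62 1308] (array([579.8, 112.9]), array([136.2, 257.9]), 1.538) 0.0063
side block [268 215  35  14 228] (array([614.6, 169. ]), array([58.3, 84.5]), -0.022) 0.0227
side cork [267 253  28  18 359] (array([583.7,  15.5]), array([57.1, 57.9]), -0.044) 0.014
side casstop [267 230  33  18 364] (array([594.2,  48.4]), array([40.3, 66.4]), -0.501) 0.0535
side grip [247 196  16   5  54] (array([539.8, 169.6]), array([ 8.2, 37.6]), -0.271) 0.0924
side armtop [235 200  24  10  77] (array([519.8, 183.7]), array([15., 69.]), -0.88) 0.0654
```

```bash
python3 - <<'E'
from h import *
from scipy.spatial.transform import Rotation as Ro
s=arm.get_state(); f=grab("wrist","a")
R=cv2.Rodrigues(np.array(f["rvec"]))[0]; o=-R.T@np.array(f["tvec"])
T=Ro.from_euler("xyz",s["ee_rot"]).as_matrix()
print("cam in tool",T.T@(o-s["eef_pos"]),"axes",(T.T@R.T).round(3))
# what stands tall near the work area (>0.1)
g=load("scene","a"); P=cloud(g); 
for x0 in np.arange(.3,.9,.1):
    for y0 in np.arange(-.4,.4,.1):
        m=(P[...,0]>x0)&(P[...,0]<x0+.1)&(P[...,1]>y0)&(P[...,1]<y0+.1)&(g["depth"]>0)
        z=np.percentile(P[...,2][m],99) if m.sum()>20 else -1
        print("%5.2f"%z,end=" ")
    print(x0.round(1))
E
```

```text
cam in tool [ 0.07878796 -0.00024352  0.02022165] axes [[ 0.    -0.956 -0.293]
 [ 1.     0.    -0.   ]
 [ 0.001 -0.293  0.956]]
 0.00  0.00  0.00  0.03  0.00  0.00  0.00  0.00 0.3
 0.00  0.00  0.03  0.03  0.03  0.02  0.03  0.00 0.4
 0.41  0.44  0.40  0.02  0.05  0.09  0.07  0.00 0.5
 0.41  0.41  0.20  0.06  0.05  0.02  0.01  0.03 0.6
 0.40  0.40  0.20  0.05  0.10  0.09  0.10  0.09 0.7
 0.01  0.33  0.18  0.19  0.07  0.09  0.10  0.09 0.8
 0.36  0.36  0.36  0.35  0.20  0.20  0.15  0.15 0.9
```

```bash
python3 - <<'E'
from h import *
for n in("scene","side"):
    g=load(n,"a"); P=cloud(g); m=(g["depth"]>0)&(P[...,2]>.12)&(P[...,2]<.7)&(P[...,0]>.3)&(P[...,1]<.3)&(P[...,1]>-.6)&(P[...,0]<1)
    q=P[m]; r=np.hypot(q[:,0],q[:,1]); 
    for a in np.arange(-1.0,.3,.1):
        k=abs(np.arctan2(q[:,1],q[:,0])-a)<.05
        if k.sum()>10: print(n,a.round(1),np.percentile(r[k],1).round(3), np.percentile(q[k][:,2],99).round(3), k.sum())
E
```

```text
scene -0.5 0.61 0.418 248
scene -0.4 0.567 0.44 3222
scene -0.3 0.605 0.41 9395
scene -0.2 0.627 0.356 1468
scene -0.1 0.873 0.356 602
scene -0.0 0.912 0.197 1545
scene 0.1 0.932 0.204 839
scene 0.2 0.947 0.205 951
side -0.5 0.587 0.458 10570
side -0.4 0.569 0.45 22179
side -0.3 0.613 0.411 4893
side -0.2 0.628 0.356 718
side -0.1 0.997 0.357 752
```

```bash
python3 -m handwheel '[[-1.6,3.7,0,0.15],[-1.6,3.7,0,0.15],[-1.6,3.7,0,0.15],[-1.6,3.7,0,0.15],[-1.6,3.7,0,0.15],[-1.6,3.7,0,0.15],[0,0,0,0]]' 0; python3 -c "
from h import *;print(arm.get_state()['q'])"
```

```text
t: 1.0
eef_pos: [0.1655, -0.3957, 0.4051]
ee_rot: [-3.14, 0.0, -1.834]
force: [0.2, -0.9, 0.3]
width: 0.0878
[-7.11582448e-01 -6.22735375e-02 -4.93985125e-01 -1.13408877e-03
 -1.13789786e+00  4.48451465e-01]
```

```bash
python3 -m handwheel '[[3.3,2.2,0.5,0.15],[3.3,2.2,0.5,0.15],[3.3,2.2,0.5,0.15],[3.3,2.2,0.5,0.15],[2.5,3.75,0.5,0.15],[2.5,3.75,0.5,0.15],[2.5,3.75,0.5,0.15],[2.5,3.75,0.5,0.15],[0.5,3.5,0.2,0.15],[0.5,3.5,0.2,0.15],[0.5,3.5,0.2,0.15],[0.5,3.5,0.2,0.15],[1,3.25,0,0],[1,3.25,0,0],[1,3.25,0,0],[1,3.25,0,0],[0,0,0,0],[0,0,0,0]]' 0; python3 -c "
from h import *;print(arm.get_state()['q']);grab('wrist','b')"
```

```text
t: 2.8
eef_pos: [0.4602, 0.1095, 0.4523]
ee_rot: [3.141, 0.001, -0.039]
force: [0.4, -0.1, -0.8]
width: 0.0877
[ 6.51022718e-01 -1.11186500e-02 -3.36289418e-01 -3.34402106e-05
 -1.24655070e+00  8.80901524e-01]
```

View pics/wrist_b.png

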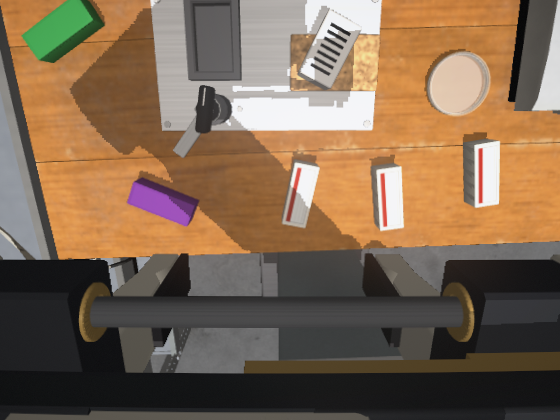

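The wrist view shows the carrier, with the cassette at (330,48), the knob at (206,108) and the packs at (301,195), (389,198) and (484,174). It crops the far part of the carrier, so I'll move forward.

```bash
python3 -m handwheel '[[3,-1,0,0],[3,-1,0,0],[3,-1,0,0],[0,0,0,0],[0,0,0,0]]' 0; cat > meas.py <<'E'
from h import *
import sys
def blobs(f,what,roi=((.4,.8),(-.25,.32)),minpx=60):
    P=cloud(f); im=f["image"].astype(int); sat=im.max(-1)-im.min(-1); z=P[...,2]
    r=(P[...,0]>roi[0][0])&(P[...,0]<roi[0][1])&(P[...,1]>roi[1][0])&(P[...,1]<roi[1][1])&(f["depth"]>0.2)
    r[250:]=False
    m=r&what(P,im,sat,z); m=cv2.morphologyEx(m.astype(np.uint8),cv2.MORPH_OPEN,np.ones((3,3)))
    nl,lab,st,_=cv2.connectedComponentsWithStats(m)
    return [(st[i].tolist(),)+rect(P[lab==i])+(P[lab==i][:,2].mean().round(4),) for i in range(1,nl) if st[i,4]>minpx]
W={"plate":lambda P,im,s,z:(abs(z-.004)<.003)&(s<40)&(im.min(-1)>70),
"block":lambda P,im,s,z:(abs(z-.022)<.004)&(s<30),
"hole":lambda P,im,s,z:(abs(z-.008)<.003)&(s<30)&(P[...,1]>.12),
"cork":lambda P,im,s,z:(abs(z-.012)<.004)&(s>40),
"cass":lambda P,im,s,z:(abs(z-.052)<.005)&(s<60)&(P[...,1]<.12),
"grip":lambda P,im,s,z:(abs(z-.094)<.006),
"arm":lambda P,im,s,z:(abs(z-.065)<.005)&(P[...,1]>.12),
"pack":lambda P,im,s,z:(abs(z-.028)<.005)&(P[...,0]<.5)}
if __name__=="__main__":
    f=grab("wrist",sys.argv[1])
    for k in sys.argv[2:]:
        for b in blobs(f,W[k]): print(k,*b)
E
python3 meas.py c plate block hole cork cass grip arm pack
```

```text
t: 3.35
eef_pos: [0.5501, 0.0775, 0.4522]
ee_rot: [3.141, 0.001, -0.042]
force: [0.1, 0.7, -0.7]
width: 0.0877
plate [133, 78, 218, 125, 16272] [588.2 115.7] [149.7 256.1] 1.533 0.0037
block [431, 30, 20, 39, 568] [ 683.2 -107.9] [21.2 38.8] -0.025 0.0219
block [156, 33, 7, 13, 72] [705.5 197.7] [ 5.9 12.1] -0.121 0.0234
block [110, 37, 7, 11, 62] [705.1 248. ] [ 6.3 10.4] -0.174 0.0238
block [163, 84, 56, 78, 1820] [615.  172.5] [59.  86.1] -0.031 0.0215
hole [175, 93, 36, 60, 1905] [614.9 174. ] [38.5 68.4] -0.033 0.0078
cork [266, 119, 22, 50, 647] [586.3  75.5] [24.8 58.6] -0.052 0.0114
cork [307, 119, 42, 49, 1462] [584.4  13.7] [48.9 57.4] -0.042 0.0116
cork [400, 136, 50, 54, 2002] [ 557.8 -103.3] [60.9 61.6] 0.558 0.014
cass [500, 0, 13, 71, 369] [ 690.6 -161.2] [ 3.5 66.4] 0.013 0.0521
cass [422, 50, 17, 25, 113] [665.8 -85.1] [ 5.6 29.6] 0.651 0.0521
cass [483, 72, 22, 120, 670] [ 592.  -161.4] [  4.  127.6] -0.003 0.0519
cass [272, 106, 57, 67, 2079] [593.4  49.4] [38.1 65.3] -0.505 0.0516
grip [174, 181, 15, 42, 497] [540.7 175. ] [12.4 43.6] -0.209 0.0934
arm [156, 206, 19, 32, 320] [511.1 199.7] [13.9 39.7] -0.673 0.0649
pack [439, 214, 26, 36, 858] [ 468.9 -140.8] [31.8 48.4] 0.105 0.0276
pack [269, 234, 26, 16, 338] [464.6  74.1] [20.3 30.2] 1.373 0.0274
pack [347, 237, 25, 13, 283] [459.  -23.9] [16.3 30.3] -1.506 0.0273
```

View pics/wrist_c.png

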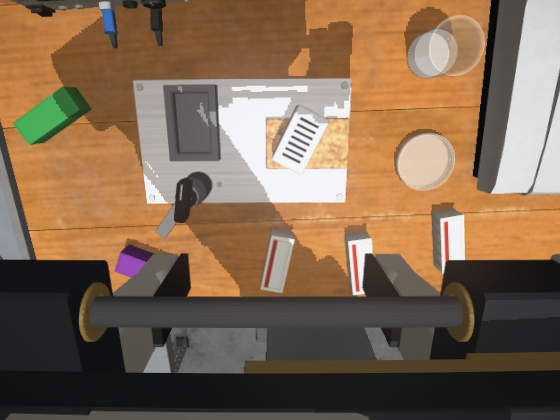

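```bash
python3 -m handwheel '[[1,-0.7,-3,-0.12],[1,-0.7,-3,-0.12],[1,-0.7,-3,-0.12],[1.35,-0.7,-3,-0.103],[0,0,-3,0],[0,0,-2,0],[0,0,0,0],[0,0,0,0]]' 0; python3 meas.py d cass grip
```

```text
t: 4.2
eef_pos: [0.5932, 0.0509, 0.2837]
ee_rot: [-3.141, -0.001, -0.502]
force: [0.2, 0.3, 0.5]
width: 0.0878
cass [249, 182, 60, 68, 3926] [602.9  44.1] [37.9 44.9] -0.504 0.0516
```

View pics/wrist_d.png

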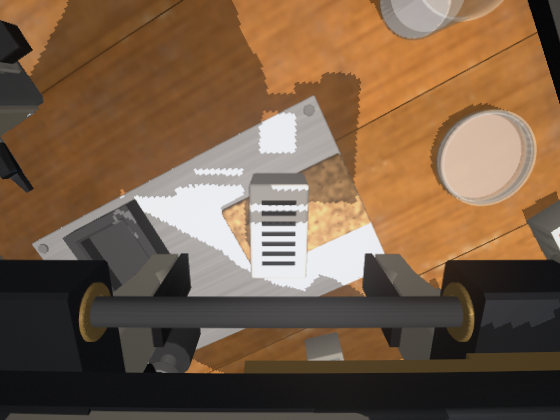

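```bash
python3 -m handwheel '[[0,-0.15,-2,0],[0,0,-2,0],[0,0,-2,0],[0,0,-1.5,0],[0,0,0,0],[0,0,0,0]]' 0; python3 -m handwheel '[[0,0,0,0],[0,0,0,0],[0,0,0,0],[0,0,0,0],[0,0,0,0],[0,0,0,0],[0,0,0,0],[0,0,0,0]]' 1 20
```

```text
t: 4.85
eef_pos: [0.594, 0.0496, 0.2092]
ee_rot: [-3.14, -0.001, -0.502]
force: [-0.4, 0.5, 0.4]
width: 0.0876
t: 5.65
eef_pos: [0.5935, 0.0492, 0.2076]
ee_rot: [3.141, 0.0, -0.503]
force: [-0.6, -0.1, 0.3]
width: 0.0378
```

```bash
python3 -m handwheel '[[0,0,2,0],[0,0,3,0],[0,0,4,0],[0.4,2.1,0,0.12],[0.4,2.1,0,0.12],[0.4,2.1,0,0.12],[0.5,2,0,0.106],[0.5,2,0,0],[0,2,0,0],[0,0,0,0],[0,0,0,0]]' ; python3 meas.py e block hole; python3 -c "
from h import *; grab('scene','e');grab('side','e')"
```

```text
t: 6.75
eef_pos: [0.6152, 0.1729, 0.2973]
ee_rot: [3.141, 0.001, -0.038]
force: [0.5, -0.0, -1.9]
width: 0.0381
block [463, 0, 19, 6, 76] [756.7  36.6] [ 1.7 13.3] 1.327 0.0219
block [58, 42, 13, 13, 105] [739.  312.9] [ 4.5 12.4] -0.851 0.0216
block [231, 82, 8, 21, 124] [705.5 198.2] [ 5.  13.1] -0.054 0.0242
block [158, 85, 12, 20, 168] [705.9 247.9] [ 6.4 12.6] -0.037 0.0236
block [238, 158, 78, 45, 1703] [641.9 171.4] [33.8 58.3] 1.515 0.0214
hole [98, 157, 24, 32, 132] [650.  303.4] [ 2.  29.1] 0.514 0.008
hole [251, 170, 52, 31, 1572] [634.7 171.7] [25.3 40.2] 1.53 0.0076
```

View pics/wrist_e.png

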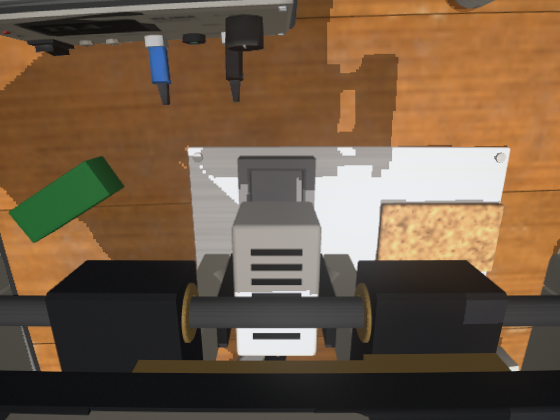

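```bash
cat > cas.py <<'E'
from h import *
import sys
f=load("wrist",sys.argv[1]) if len(sys.argv)>2 else grab("wrist",sys.argv[1]); s=arm.get_state(); P=cloud(f); im=f["image"].astype(int)
zt=s["eef_pos"][2]-.178+.022
r=(abs(P[...,2]-zt)<.008)&(abs(P[...,1]-s["eef_pos"][1])<.0185)&(abs(P[...,0]-s["eef_pos"][0])<.045)&(f["depth"]>.05)
r[262:330]=False; r[353:]=False
q=P[r]; A=np.c_[q[:,:2]-s["eef_pos"][:2],np.ones(len(q))]; c=np.linalg.lstsq(A,q[:,2],rcond=None)[0]
print("n",len(q),"top plane slope x,y",c[:2].round(4),"z at TCP",c[2].round(4),"exp",zt.round(4),"rect",rect(q),"tcp",s["eef_pos"].round(4),s["ee_rot"].round(3))
u=r&(im.min(-1)>60); ys,xs=np.nonzero(r); print("x range",np.percentile(q[:,0],[.5,99.5]).round(4),"y",np.percentile(q[:,1],[.5,99.5]).round(4))
E
python3 cas.py e old
```

```text
n 5399 top plane slope x,y [-0.0162  0.0023] z at TCP 0.1411 exp 0.1416 rect (array([616. , 172.7]), array([37.1, 65.1]), -0.032) tcp [0.6153 0.1719 0.2976] [ 3.141  0.    -0.038]
x range [0.5842 0.6485] y [0.1537 0.1901]
```

```bash
python3 -m handwheel '[[0,0.05,-2,0],[0,0,-2,0],[0,0,-2,0],[0,0,-1.3,0],[0,0,0,0],[0,0,0,0]]'; python3 cas.py f; python3 -m handwheel '[[0,0,-0.3,0],[0,0,-0.2,0],[0,0,-0.2,0],[0,0,0,0]]'
```

```text
t: 7.5
eef_pos: [0.6157, 0.1726, 0.2251]
ee_rot: [3.141, -0.0, -0.037]
force: [0.6, 0.2, -0.9]
width: 0.0378
n 5367 top plane slope x,y [-0.0142  0.0015] z at TCP 0.0689 exp 0.0696 rect (array([616.5, 172.5]), array([36.8, 65.8]), -0.016) tcp [0.6159 0.1728 0.2256] [-3.141e+00 -1.000e-03 -3.700e-02]
x range [0.5848 0.6492] y [0.1544 0.1907]
t: 7.95
eef_pos: [0.6153, 0.1727, 0.2175]
ee_rot: [3.141, 0.0, -0.037]
force: [-0.3, -0.4, -0.9]
width: 0.0377
```

View pics/wrist_f.png

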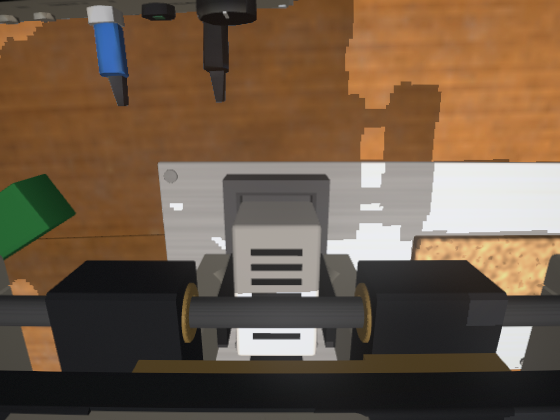

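```bash
python3 -m handwheel '[[0,0,-0.2,0],[0,0,-0.1,0],[0,0,0,0]]'; python3 -m handwheel '[[0,0,-0.2,0],[0,0,-0.1,0],[0,0,0,0]]';  python3 -m handwheel '[[0,0,-0.2,0],[0,0,0,0]]'
```

```text
t: 8.25
eef_pos: [0.6154, 0.1727, 0.2144]
ee_rot: [3.141, 0.0, -0.037]
force: [-0.1, 0.5, -2.1]
width: 0.038
t: 8.55
eef_pos: [0.6154, 0.1727, 0.2114]
ee_rot: [3.141, 0.0, -0.037]
force: [-0.6, 0.3, -1.6]
width: 0.0379
t: 8.75
eef_pos: [0.6153, 0.1727, 0.2094]
ee_rot: [3.141, 0.0, -0.037]
force: [-0.2, -0.4, -1.6]
width: 0.0376
```

```bash
python3 -m handwheel '[[0,0,-0.2,0],[0,0,-0.1,0],[0,0,0,0]]'; python3 -m handwheel '[[0,0,-0.1,0],[0,0,0,0]]';  python3 -m handwheel '[[0,0,-0.1,0],[0,0,0,0]]'; python3 cas.py g
```

```text
t: 9.05
eef_pos: [0.6154, 0.1728, 0.2064]
ee_rot: [3.141, 0.0, -0.037]
force: [0.1, 0.0, -2.0]
width: 0.038
t: 9.25
eef_pos: [0.6154, 0.1728, 0.2055]
ee_rot: [3.142, 0.0, -0.037]
force: [-0.1, 0.3, -1.4]
width: 0.0377
t: 9.45
eef_pos: [0.6154, 0.1727, 0.2045]
ee_rot: [3.141, 0.0, -0.037]
force: [0.5, 0.1, -1.1]
width: 0.0377
n 5404 top plane slope x,y [-0.0169 -0.0004] z at TCP 0.0483 exp 0.0486 rect (array([616. , 172.8]), array([36.5, 66. ]), -0.009) tcp [0.6154 0.1728 0.2046] [ 3.142  0.    -0.037]
x range [0.5845 0.6488] y [0.1545 0.1907]
```

```bash
python3 -m handwheel '[[0,0,-0.1,0],[0,0,0,0]]';  python3 -m handwheel '[[0,0,-0.1,0],[0,0,0,0]]';python3 -m handwheel '[[0,0,0,0],[0,0,0,0],[0,0,0,0],[0,0,0,0]]' 0.5; python3 cas.py h
```

```text
t: 9.7
eef_pos: [0.6155, 0.1728, 0.2036]
ee_rot: [-3.142, -0.0, -0.037]
force: [0.1, 0.3, -1.3]
width: 0.0382
t: 9.9
eef_pos: [0.6154, 0.1728, 0.2036]
ee_rot: [3.142, -0.0, -0.036]
force: [-4.2, -0.1, 5.6]
width: 0.0378
t: 10.3
eef_pos: [0.6155, 0.1728, 0.2025]
ee_rot: [3.142, 0.0, -0.037]
force: [-0.3, 0.6, 0.1]
width: 0.0435
n 5438 top plane slope x,y [-0.0209  0.0025] z at TCP 0.0474 exp 0.0465 rect (array([616.6, 172.8]), array([36.5, 65.2]), -0.013) tcp [0.6155 0.1728 0.2025] [ 3.142  0.    -0.037]
x range [0.5854 0.6489] y [0.1546 0.1907]
```

```bash
python3 -m handwheel '[[0,0,0,0],[0,0,0,0],[0,0,1,0],[0,0,3,0],[-1,0,4,0],[-2,0,4,0],[-3,0,3,0],[0,0,2,0],[0,0,0,0],[0,0,0,0]]' 0; cat > cas2.py <<'E'
from h import *
import sys
f=grab(sys.argv[1],sys.argv[2]); P=cloud(f); im=f["image"].astype(int)
c=np.array([.6155,.1723]); d=P[...,:2]-c; a=-.037; u=d[...,0]*np.cos(a)+d[...,1]*np.sin(a); v=-d[...,0]*np.sin(a)+d[...,1]*np.cos(a)
m=(abs(u)<.038)&(abs(v)<.022)&(P[...,2]>.04)&(P[...,2]<.056)&(f["depth"]>.05)
q=P[m]; print(rect(q)); mm=m&(abs(u)<.03)&(abs(v)<.016)
A=np.c_[u[mm],v[mm],np.ones(mm.sum())]; s=np.linalg.lstsq(A,P[mm][:,2],rcond=None)[0]; print(s.round(4))
# reference: plate flatness
for nm,rr in (("plateL",(abs(v+.07)<.025)&(abs(u)<.05)&(abs(P[...,2]-.006)<.006)),("table",(u>.06)&(u<.15)&(abs(v)<.04)&(abs(P[...,2])<.006))):
    A=np.c_[u[rr],v[rr],np.ones(rr.sum())]
    if rr.sum()>50: print(nm,np.linalg.lstsq(A,P[rr][:,2],rcond=None)[0].round(4))
E
python3 cas2.py wrist i; python3 cas2.py scene i; python3 meas.py i grip arm block
```

```text
t: 11.35
eef_pos: [0.5553, 0.1727, 0.3738]
ee_rot: [-3.14, -0.002, -0.037]
force: [0.6, -0.1, -1.1]
width: 0.0875
(array([615.1, 172.4]), array([38.1, 64.9]), -0.034)
[0.0054 0.0029 0.0478]
plateL [-0.0178 -0.0641 -0.0001]
table [ 0.0016  0.0003 -0.0003]
(array([616.2, 172.2]), array([36.3, 65.4]), -0.036)
[0.021  0.0241 0.048 ]
plateL [-0.0141 -0.0595  0.0001]
table [-0.0055  0.0002  0.0009]
grip [263, 203, 22, 47, 704] [542.5 174.6] [12.  39.7] -0.205 0.0935
arm [241, 226, 24, 24, 352] [521.2 191.4] [13.9 29.4] -0.675 0.0649
block [236, 11, 8, 20, 125] [706.5 198. ] [ 6.1 14.5] -0.061 0.0242
block [178, 17, 8, 17, 106] [705.5 247.8] [ 5.9 12.2] -0.115 0.0239
block [550, 28, 10, 44, 227] [675.8 -81.9] [ 9.4 36.9] 0.172 0.022
block [242, 80, 64, 95, 2484] [615.  172.3] [58.1 85.9] -0.036 0.0216
```

View pics/wrist_i.png

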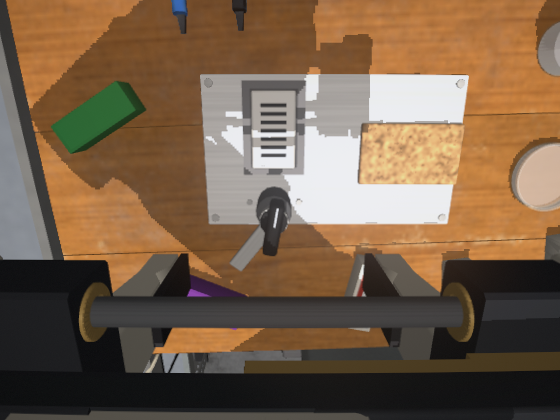

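```bash
python3 -m handwheel '[[-0.5,0.1,0,-0.09],[-0.5,0.1,-3,-0.082],[-0.5,0,-3,0],[0,0,-3,0],[0,0,-2,0],[0,0,-1.1,0],[0,0,0,0],[0,0,0,0]]' 0; python3 -c "
from h import *; grab('wrist','j')"
```

```text
t: 12.3
eef_pos: [0.5409, 0.1749, 0.2519]
ee_rot: [3.141, -0.0, -0.209]
force: [0.9, 0.5, -0.2]
width: 0.0876
```

View pics/wrist_j.png

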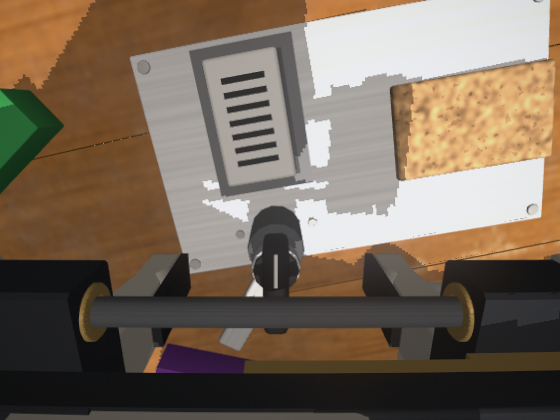

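```bash
python3 -m handwheel '[[0,0,-0.5,0],[0,0,0,0],[0,0,0,0],[0,0,0,0],[0,0,0,0],[0,0,0,0],[0,0,0,0],[0,0,0,0],[0,0,0,0],[0,0,0,0]]' 1 45;  python3 -m handwheel '[[0,0,-0.2,0],[0,0,-0.2,0],[0,0,-0.2,0],[0,0,0,0],[0,0,0,0]]';  python3 -m handwheel '[[0,0,-0.2,0],[0,0,-0.2,0],[0,0,-0.05,0],[0,0,0,0],[0,0,0,0]]'
```

```text
t: 13.35
eef_pos: [0.5405, 0.175, 0.2468]
ee_rot: [-3.141, -0.0, -0.209]
force: [-0.5, 1.4, 2.0]
width: 0.0203
t: 13.85
eef_pos: [0.5406, 0.175, 0.2408]
ee_rot: [-3.141, -0.0, -0.209]
force: [-2.3, 2.4, 5.0]
width: 0.0208
t: 14.35
eef_pos: [0.5406, 0.175, 0.2365]
ee_rot: [-3.141, -0.001, -0.209]
force: [-1.7, 2.5, 6.1]
width: 0.0207
```

```bash
python3 -c "
from h import *
g=grab('wrist','k');
f=grab('side','k'); crop(f,200,140,340,245,5,'sk'); f=grab('scene','k'); crop(f,270,190,380,280,6,'ck')"
```

```text
(no output)
```

View pics/wrist_k.png

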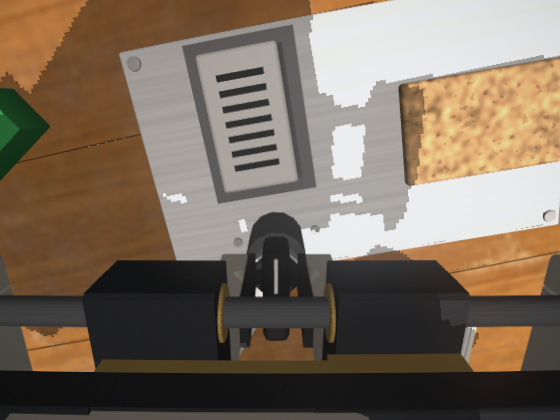

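View pics/sk.png

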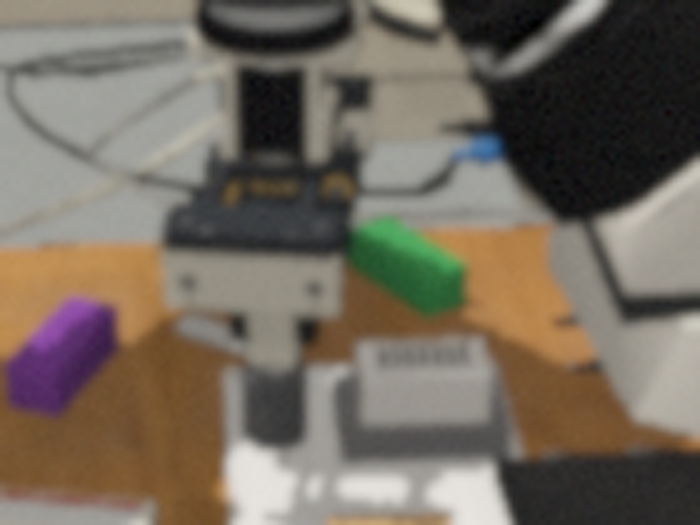

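```bash
python3 -m handwheel '[[0,0,1,0],[0,0,0,0],[0,0,0,0]]';  python3 -m handwheel '[[0,0,0,0],[0,0,0,0],[0,0,0,0],[0,0,0,0],[0,0,0.6,0],[0,0,0,0],[0,0,0,0]]' 0.5; python3 meas.py l grip arm;  python3 -m handwheel '[[0,0,0,0],[0,0,0,0],[0,0,0,0],[0,0,0,0],[0,0,0,0],[0,0,0,0],[0,0,0,0]]' 1 45; python3 meas.py m grip arm
```

```text
t: 14.8
eef_pos: [0.5405, 0.1749, 0.2465]
ee_rot: [-3.141, -0.0, -0.209]
force: [-1.0, 4.4, 3.8]
width: 0.0201
t: 15.5
eef_pos: [0.5405, 0.1748, 0.2524]
ee_rot: [-3.141, -0.0, -0.209]
force: [-0.0, -0.5, -0.9]
width: 0.0441
t: 16.25
eef_pos: [0.5405, 0.175, 0.2522]
ee_rot: [-3.141, -0.0, -0.209]
force: [0.3, 1.7, -1.5]
width: 0.0116
```

View pics/wrist_m.png

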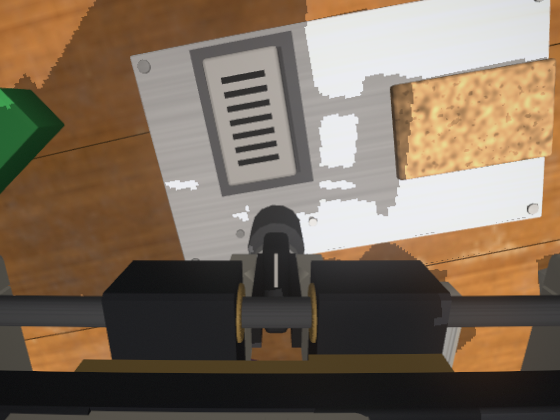

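```bash
python3 -m handwheel '[[0,0,-0.3,0],[0,0,-0.3,0],[0,0,-0.3,0],[0,0,-0.1,0],[0,0,0,0],[0,0,0,0]]';  python3 -m handwheel '[[0,0,-0.05,0],[0,0,-0.05,0],[0,0,0,0],[0,0,0,0]]'
```

```text
t: 16.9
eef_pos: [0.5406, 0.175, 0.2424]
ee_rot: [-3.141, -0.0, -0.209]
force: [-1.7, 2.3, 6.4]
width: 0.0116
t: 17.3
eef_pos: [0.5405, 0.175, 0.2415]
ee_rot: [-3.141, -0.0, -0.208]
force: [-1.7, 1.5, 6.8]
width: 0.0116
```

```bash
python3 -m handwheel '[[0,0,0,-0.05],[0,0,0,-0.05],[0,0,0,-0.1],[0,0,0,-0.1],[0,0,0,-0.1],[0,0,0,-0.1],[0,0,0,-0.1],[0,0,0,-0.1],[0,0,0,0]]'; python3 -m handwheel '[[0,0,0,-0.1],[0,0,0,-0.1],[0,0,0,-0.1],[0,0,0,-0.1],[0,0,0,-0.1],[0,0,0,0]]'; python3 -c "
from h import *; s=arm.get_state();print(s['q'],s['moment']); grab('wrist','n')"
```

```text
t: 18.2
eef_pos: [0.5403, 0.1745, 0.2413]
ee_rot: [3.141, -0.0, -0.912]
force: [-3.0, 1.3, 5.6]
width: 0.0117
t: 18.8
eef_pos: [0.5399, 0.1744, 0.241]
ee_rot: [3.14, -0.001, -1.412]
force: [-4.7, 1.4, 5.9]
width: 0.0113
[ 6.57179773e-01  3.44009052e-01 -4.30274577e-01 -2.18650853e-04
 -7.98225663e-01 -4.98729912e-01] [ 0.38856946  1.80440115 -0.06128504]
```

View pics/wrist_n.png

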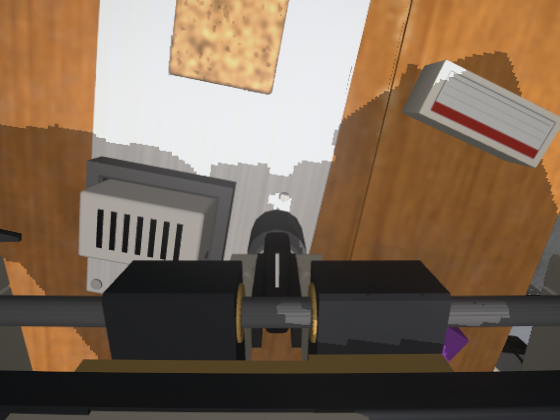

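```bash
python3 -m handwheel '[[0,0,0,-0.1],[0,0,0,-0.1],[0,0,0,-0.1],[0,0,0,-0.1],[0,0,0,-0.1],[0,0,0,-0.1],[0,0,0,-0.1],[0,0,0,-0.1],[0,0,0,-0.1],[0,0,0,-0.1],[0,0,0,-0.1],[0,0,0,0]]'; python3 -c "
from h import *; s=arm.get_state();print(s['q'],s['moment'])"; python3 -m handwheel '[[0,0,0,-0.05],[0,0,0,-0.05],[0,0,0,-0.05],[0,0,0,-0.05],[0,0,0,0],[0,0,0,0]]'; python3 -c "
from h import *; s=arm.get_state();print(s['q'],s['moment'])"
```

```text
t: 20.05
eef_pos: [0.5391, 0.1747, 0.2409]
ee_rot: [3.14, -0.003, -2.513]
force: [-9.9, 4.7, 8.7]
width: 0.0114
[ 0.6581137   0.34363612 -0.4305927  -0.00181122 -0.79913007 -1.59871842] [ 1.69539661  3.64560945 -0.1544698 ]
t: 20.65
eef_pos: [0.5391, 0.1748, 0.241]
ee_rot: [3.141, -0.003, -2.709]
force: [-9.6, 4.6, 10.0]
width: 0.0113
[ 0.65828269  0.34349474 -0.43050175 -0.00212127 -0.79916097 -1.79543363] [ 2.14462563  4.03604929 -0.10315631]
```

```bash
python3 -m handwheel '[[0,0,0,-0.03],[0,0,0,-0.02],[0,0,0,0],[0,0,0,0]]'; python3 -c "
from h import *; s=arm.get_state();print(s['moment'])"; python3 -m handwheel '[[0,0,0,0],[0,0,0,0],[0,0,0,0],[0,0,0,0],[0,0,0,0]]' 0.35;python3 -m handwheel '[[0,0,2,0],[0,0,3,0],[0,0,4,0],[0,0,4,0],[0,0,2,0.1],[0,0,0,0],[0,0,0,0]]' 0.35; python3 -c "
from h import *; grab('wrist','o'); f=grab('scene','o'); crop(f,250,170,360,290,6,'co')"
```

```text
t: 21.05
eef_pos: [0.5391, 0.1749, 0.241]
ee_rot: [3.141, -0.003, -2.759]
force: [-10.9, 5.7, 9.9]
width: 0.0117
[2.26396683 4.11370777 0.07837514]
t: 21.55
eef_pos: [0.5405, 0.1746, 0.241]
ee_rot: [-3.141, -0.0, -2.759]
force: [0.3, 0.1, -0.1]
width: 0.0462
t: 22.25
eef_pos: [0.5403, 0.1746, 0.3912]
ee_rot: [3.141, 0.001, -2.66]
force: [-0.9, -0.1, -0.0]
width: 0.0565
```

View pics/wrist_o.png

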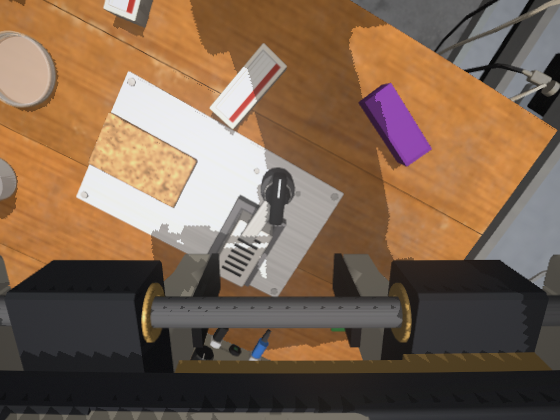

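View pics/co.png

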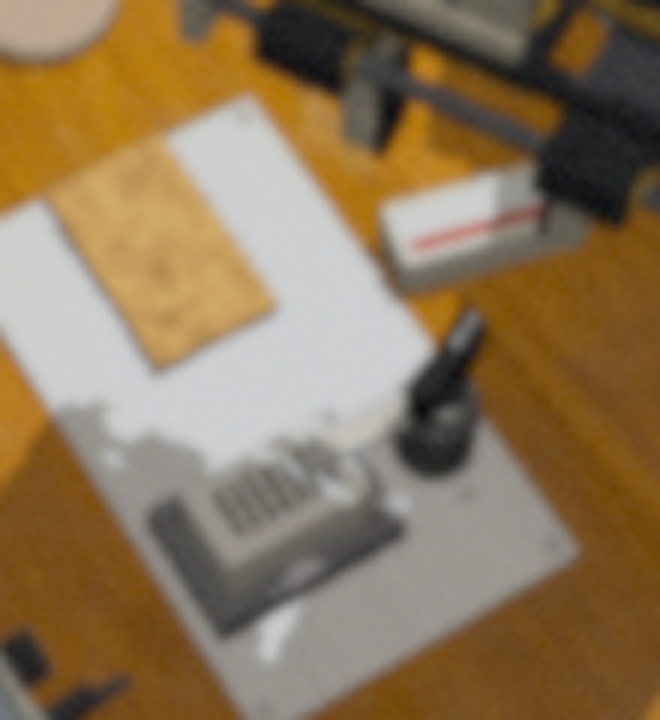

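```bash
cat >> meas.py <<'E'
E
sed -i 's/"grip":lambda/"griplow":lambda P,im,s,z:(abs(z-.083)<.006),"packs":lambda P,im,s,z:(abs(z-.028)<.005)\&(im.min(-1)>70)|((abs(z-.028)<.005)\&(P[...,0]<.5)),\n"grip":lambda/; s/roi=((.4,.8)/roi=((.3,.8)/' meas.py; python3 - <<'E'
from meas import *
for n in("wrist","scene"):
    f=load(n,"o")
    for k in("griplow","packs"):
        for b in blobs(f,W[k],minpx=40): print(n,k,*b)
f=load("wrist","o");P=cloud(f);m=(P[...,2]>.05)&(P[...,2]<.06)&(P[...,0]>.53)&(P[...,0]<.62)&(P[...,1]>.13)&(P[...,1]<.22);print(rect(P[m]),m.sum(),P[m][:,2].mean())
E
```

```text
wrist griplow [270, 175, 17, 50, 679] [539.1 175.4] [12.  43.7] 0.386 0.0839
wrist packs [104, 0, 39, 21, 582] [460.4 -21.8] [16.8 34. ] -1.08 0.0278
wrist packs [210, 44, 77, 85, 2825] [468.2 106.1] [30.5 78.1] -0.259 0.028
wrist packs [364, 83, 67, 84, 2630] [431.9 251.7] [31.  78.7] 1.13 0.0278
wrist packs [0, 178, 4, 19, 53] [673.9 -79.1] [ 2.6 20.2] 0.238 0.0254
scene griplow [170, 128, 50, 48, 655] [ 686.3 -192.7] [ 69.5 178.6] 0.601 0.0823
scene griplow [318, 223, 12, 15, 92] [542.3 175.2] [12.8 41.6] 0.404 0.0833
scene packs [268, 130, 25, 19, 244] [ 454.7 -143.2] [32.  80.5] 0.097 0.0281
scene packs [314, 199, 26, 16, 265] [476.1 104. ] [31.3 66. ] -0.254 0.0275
scene packs [368, 227, 18, 23, 296] [428.3 243.3] [31.3 63.8] 1.117 0.0286
(array([567.9, 175.5]), array([25.4, 75.6]), -0.004) 663 0.0554949460880092
```

```bash
python3 -m handwheel '[[-1,-1,0,0.15],[-1,-1,0,0.15],[-1,-1,0,0.15],[-1,-1,0,0.15],[-1,-1,0,0.15],[-1,-1,0,0.15],[-1.2,-0.9,0,0.15],[0,0,-1,0.15],[0,0,-1,0.15],[0,0,-1,0.15],[0,0,-1,0.15],[0,0,-1,0.15],[0,0,-1,0.15],[0,0,-1,0.15],[0,0,-1,0.15],[0,0,-2,0.15],[0,0,0,0],[0,0,0,0]]' 0; python3 meas.py p packs
```

```text
t: 24.15
eef_pos: [0.4683, 0.1056, 0.2906]
ee_rot: [3.14, 0.001, -0.264]
force: [-0.1, 0.5, 0.5]
width: 0.0874
packs [132, 0, 27, 83, 361] [606.1 154. ] [ 5.3 49.7] -0.133 0.0281
packs [255, 166, 42, 84, 3402] [475.4 103.5] [30.1 63.6] -0.261 0.0278
packs [429, 170, 58, 80, 3207] [434. -27.] [30.8 65.1] 0.092 0.0277
```

View pics/wrist_p.png

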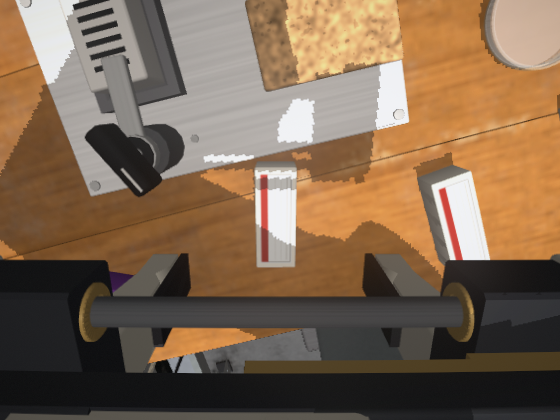

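```bash
python3 -m handwheel '[[0,0,-3,0],[0,0,-3,0],[0,0,-3,0],[0,0,-1.3,0],[0,0,-0.4,0],[0,0,0,0],[0,0,0,0]]' 0;  python3 -m handwheel '[[0,0,0,0],[0,0,0,0],[0,0,0,0],[0,0,0,0],[0,0,0,0],[0,0,0,0],[0,0,0,0],[0,0,0,0]]' 1 20
```

```text
t: 24.9
eef_pos: [0.4689, 0.1065, 0.1893]
ee_rot: [-3.136, -0.005, -0.258]
force: [-28.3, -5.1, 58.6]
width: 0.0873
t: 25.7
eef_pos: [0.4683, 0.1056, 0.1844]
ee_rot: [3.141, 0.0, -0.261]
force: [-0.7, 1.1, 11.2]
width: 0.0298
```

```bash
python3 -m handwheel '[[0,0,1,0],[0,0,2,0],[0,0,3,0],[0,0,4,0],[0,0,4,0],[0,0,0,0]]'; python3 meas.py q griplow packs;  python3 -c "
from h import *; f=grab('scene','q'); crop(f,250,110,390,290,4,'cq')"
```

```text
t: 26.3
eef_pos: [0.4697, 0.1062, 0.3297]
ee_rot: [-3.136, -0.006, -0.259]
force: [0.4, -0.2, -0.4]
width: 0.03
griplow [119, 131, 64, 50, 1301] [539.8 175.2] [12.8 43.8] 0.686 0.084
packs [154, 0, 16, 44, 150] [629.4 153.3] [ 1.  31.1] -0.012 0.0279
packs [173, 65, 8, 24, 75] [590.5 155. ] [ 1.6 17.2] -0.1 0.0281
packs [546, 110, 14, 66, 525] [ 463. -127.] [ 8.6 55.1] 0.015 0.0265
packs [414, 167, 54, 83, 2907] [427.4 -27.8] [30.6 78.4] 0.114 0.0277
```

View pics/wrist_q.png

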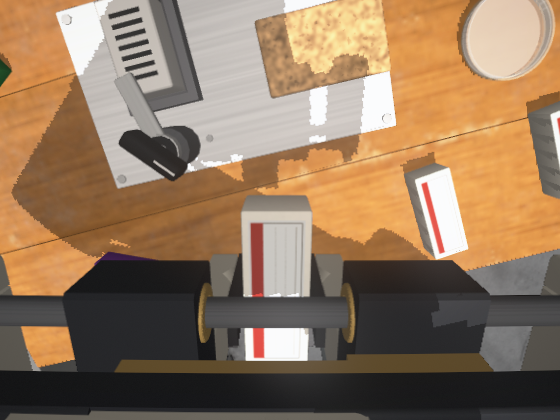

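View pics/cq.png

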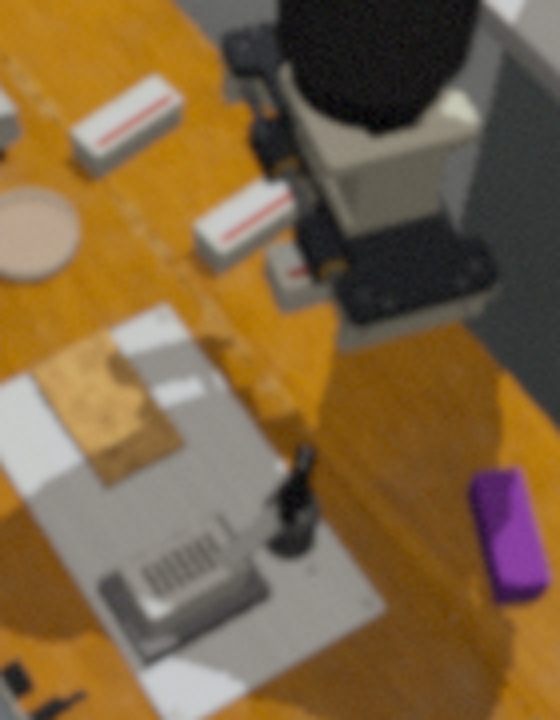

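The 58 N spike came from the gripper body coming down on the clamp bar while I was reaching for the knocked pack. It also turned the clamp back to about 2.42 rad. I'll set this pack down clear of the clamp and re-tighten before stacking.

```bash
python3 -m handwheel '[[-0.5,-1.4,0,0.12],[-0.5,-1.4,0,0.12],[-0.5,-1.3,0,0.12],[0,0,-4,0],[0,0,-4,0],[0,0,-3,0],[0,0,-2,0],[0,0,0,0],[0,0,0,0]]'; python3 -m handwheel '[[0,0,-0.4,0],[0,0,-0.4,0],[0,0,-0.2,0],[0,0,0,0]]'
```

```text
t: 27.3
eef_pos: [0.4531, 0.0645, 0.1935]
ee_rot: [3.14, 0.003, 0.101]
force: [-0.4, 0.5, -1.7]
width: 0.0298
t: 27.7
eef_pos: [0.4535, 0.0648, 0.1845]
ee_rot: [-3.141, -0.001, 0.101]
force: [-0.3, 0.5, -0.6]
width: 0.0297
```

```bash
python3 -m handwheel '[[0,0,0,0],[0,0,0,0],[0,0,0,0],[0,0,0,0],[0,0,2,0],[0,0,4,0],[0,0,4,0],[0,0,4,0]]' 0.5; python3 -m handwheel '[[2.2,2.8,0,0.15],[2.2,2.8,0,0.15],[2.2,2.8,0,0.15],[2.1,2.6,0,0.13],[0,0,0,0],[0,0,0,0]]' 0.35; python3 meas.py r griplow
```

```text
t: 28.5
eef_pos: [0.4531, 0.0646, 0.3257]
ee_rot: [3.141, 0.0, 0.101]
force: [1.3, 0.8, 0.5]
width: 0.0439
t: 29.1
eef_pos: [0.5404, 0.1751, 0.3234]
ee_rot: [-3.141, 0.002, 0.681]
force: [-0.2, 0.3, -0.9]
width: 0.057
griplow [267, 196, 18, 54, 928] [543.3 177.4] [11.5 37.2] 0.676 0.0842
```

View pics/wrist_r.png

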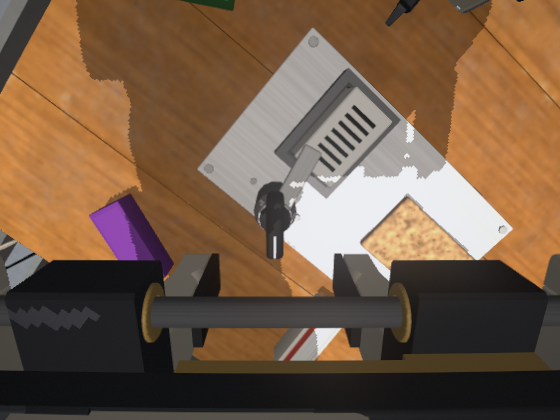

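```bash
python3 -m handwheel '[[0,0,-3,0],[0,0,-3,0],[0,0,-1.5,0],[0,0,-0.7,0],[0,0,0,0],[0,0,0,0]]' 0.35;  python3 -m handwheel '[[0,0,0,0],[0,0,0,0],[0,0,0,0],[0,0,0,0],[0,0,0,0],[0,0,0,0]]' 1 45; python3 -m handwheel '[[0,0,0,-0.06],[0,0,0,-0.06],[0,0,0,-0.06],[0,0,0,-0.06],[0,0,0,-0.06],[0,0,0,0],[0,0,0,0]]';  python3 -m handwheel '[[0,0,0,0],[0,0,0,0],[0,0,0,0],[0,0,0,0],[0,0,2,0],[0,0,4,0],[0,0,4,0],[0,0,3,0],[-3,0,2,0],[-3,0,2,0],[0,0,0,0],[0,0,0,0]]' 0.35; python3 meas.py s griplow packs; python3 cas2.py wrist s2
```

```text
t: 29.75
eef_pos: [0.5406, 0.1746, 0.2431]
ee_rot: [3.141, -0.001, 0.681]
force: [-0.2, 0.1, 0.3]
width: 0.057
t: 30.35
eef_pos: [0.5404, 0.1748, 0.2422]
ee_rot: [3.142, 0.0, 0.681]
force: [-1.3, -0.4, 0.1]
width: 0.0148
t: 31.05
eef_pos: [0.5401, 0.1752, 0.2419]
ee_rot: [-3.141, 0.0, 0.383]
force: [-4.0, 4.2, -1.7]
width: 0.0113
t: 32.25
eef_pos: [0.4801, 0.1747, 0.4131]
ee_rot: [-3.141, -0.002, 0.382]
force: [0.4, 0.8, -1.3]
width: 0.0572
griplow [294, 111, 14, 50, 680] [539.8 175.3] [11.5 42.7] 0.407 0.0838
packs [160, 164, 69, 67, 1953] [432.3 251.3] [30.8 78.2] 1.13 0.0276
packs [341, 205, 40, 45, 1161] [466.2  66.8] [30.7 53.4] 0.102 0.0276
(array([613.1, 173.1]), array([38.4, 70.8]), -0.045)
[-0.043  -0.0143  0.0485]
plateL [-0.0175 -0.0604  0.0003]
table [-0.0045 -0.0037  0.0001]
```

View pics/wrist_s.png

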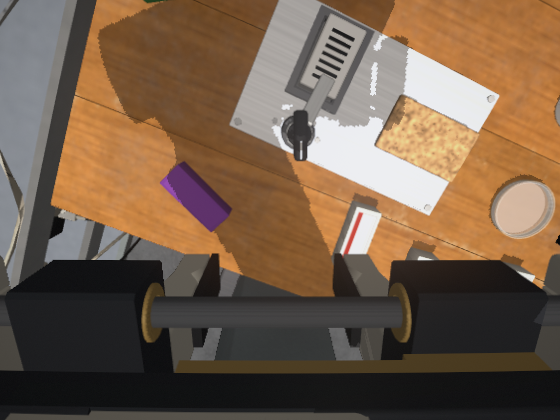

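```bash
python3 -m handwheel '[[-0.9,-3.6,-2,-0.1],[-0.9,-3.6,-2,-0.1],[-0.8,-3.8,-3,-0.08],[0,0,-3,0],[0,0,-3,0],[0,0,0,0],[0,0,0,0]]' 0.25; python3 meas.py t packs
```

```text
t: 33.05
eef_pos: [0.455, 0.0647, 0.2818]
ee_rot: [3.14, 0.002, 0.101]
force: [0.4, -0.1, 1.1]
width: 0.0655
packs [130, 0, 21, 13, 122] [583.  159.9] [ 6.  14.1] -1.061 0.0275
packs [254, 169, 44, 81, 3399] [463.5  65.4] [30.1 58.9] 0.1 0.0278
packs [0, 196, 77, 54, 2477] [427.7 243.1] [32.3 60.6] 1.128 0.0275
packs [529, 200, 31, 50, 1331] [ 472.2 -134.6] [21.3 37.6] 0.135 0.0275
packs [375, 218, 46, 32, 1347] [454.4 -24.7] [24.6 30.6] -1.444 0.0275
```

View pics/wrist_t.png

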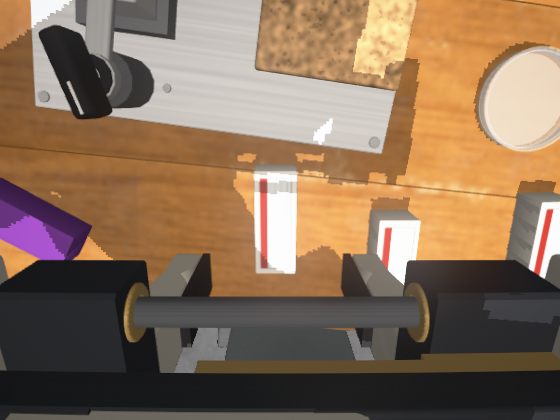

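```bash
python3 -m handwheel '[[-0.1,0,-3,0],[0,0,-3,0],[0,0,-2,0],[0,0,-1,0],[0,0,-0.7,0],[0,0,0,0],[0,0,0,0]]' 0.25;  python3 -m handwheel '[[0,0,0,0],[0,0,0,0],[0,0,0,0],[0,0,0,0],[0,0,0,0],[0,0,0,0],[0,0,0,0]]' 1 20;  python3 -m handwheel '[[0,0,2,0],[0,0,3,0],[0,0,4,0],[0,0,4,0],[0,0,0,0]]'
```

```text
t: 33.8
eef_pos: [0.454, 0.0651, 0.186]
ee_rot: [-3.141, -0.001, 0.102]
force: [0.5, -0.6, -0.2]
width: 0.0659
t: 34.5
eef_pos: [0.4535, 0.0648, 0.1852]
ee_rot: [3.142, -0.0, 0.101]
force: [-0.4, -0.7, 2.3]
width: 0.0299
t: 35.0
eef_pos: [0.4549, 0.0654, 0.3201]
ee_rot: [-3.139, -0.009, 0.102]
force: [0.6, 1.3, -1.2]
width: 0.0296
```

```bash
python3 -m handwheel '[[2.2,-0.4,0,-0.15],[2.2,-0.4,0,-0.15],[2.2,-0.4,0,-0.15],[2.2,-0.4,0,-0.15],[2.2,-0.5,0,-0.15],[2.1,-0.5,0,-0.15],[0,0,0,-0.15],[0,0,0,-0.15],[0,0,0,-0.15],[0,0,0,-0.15],[0,0,0,-0.15],[0,0,0,-0.059],[0,0,0,0],[0,0,0,0]]'; python3 meas.py u cork griplow
```

```text
t: 36.4
eef_pos: [0.5843, 0.0387, 0.3144]
ee_rot: [3.14, -0.0, -1.606]
force: [-0.5, -0.2, -1.4]
width: 0.0298
cork [264, 0, 87, 60, 4241] [557.4 -94. ] [40.2 62.9] -0.026 0.0139
cork [240, 144, 73, 59, 3600] [584.   13.1] [49.2 59.5] -0.037 0.0116
griplow [0, 215, 14, 32, 338] [767.   33.1] [ 9.6 22.6] 1.349 0.079
```

View pics/wrist_u.png

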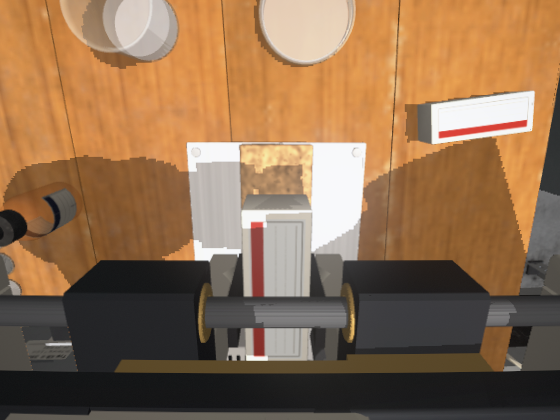

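```bash
python3 -m handwheel '[[0.08,0,-4,0],[0,0,-4,0],[0,0,-2.5,0],[0,0,-0.5,0],[0,0,-0.3,0],[0,0,0,0],[0,0,0,0]]'; python3 -m handwheel '[[0,0,-0.2,0],[0,0,-0.1,0],[0,0,0,0]]'
```

```text
t: 37.15
eef_pos: [0.5859, 0.039, 0.2037]
ee_rot: [-3.139, 0.001, -1.607]
force: [0.1, -0.1, -1.3]
width: 0.0302
t: 37.45
eef_pos: [0.5852, 0.0388, 0.1994]
ee_rot: [-3.141, 0.0, -1.608]
force: [-0.6, 0.5, -1.4]
width: 0.0297
```

```bash
python3 -m handwheel '[[0,0,-0.1,0],[0,0,0,0]]'; python3 -m handwheel '[[0,0,-0.1,0],[0,0,0,0]]';  python3 -m handwheel '[[0,0,-0.05,0],[0,0,0,0]]'
```

```text
t: 37.65
eef_pos: [0.5852, 0.0388, 0.1981]
ee_rot: [3.141, -0.0, -1.608]
force: [-0.5, 0.2, -1.0]
width: 0.0299
t: 37.85
eef_pos: [0.5853, 0.0388, 0.1973]
ee_rot: [-3.141, -0.0, -1.608]
force: [-0.6, 0.2, 1.1]
width: 0.0299
t: 38.05
eef_pos: [0.5853, 0.0388, 0.1973]
ee_rot: [-3.141, -0.0, -1.608]
force: [-1.9, 0.7, 6.2]
width: 0.03
```

```bash
python3 -m handwheel '[[0,0,0,0],[0,0,0,0],[0,0,0,0],[0,0,0,0],[0,0,1,0],[0,0,3,0],[0,0,4,0],[0,0,3,0]]' 0.4; python3 -m handwheel '[[-2.3,-1,0,0.15],[-2.3,-1,0,0.15],[-2.3,-1,0,0.15],[-2.3,-1,0,0.15],[-2.3,-1,0,0.15],[-2.3,-1,0,0.15],[-1.8,-0.9,0,0.15],[0,0,0,0.15],[0,0,0,0.15],[0,0,0,0.15],[0,0,0,0.15],[0,0,0,0.06],[0,0,0,0],[0,0,0,0]]' 0.25; cat >> meas.py <<'E'
E
sed -i 's/^"grip":/"st1":lambda P,im,s,z:(abs(z-.040)<.006)\&(P[...,1]<.1),"st2":lambda P,im,s,z:(abs(z-.068)<.006)\&(P[...,1]<.1),"st3":lambda P,im,s,z:(abs(z-.096)<.006)\&(P[...,1]<.1),\n"grip":/' meas.py; python3 meas.py v st1 packs
```

```text
t: 38.85
eef_pos: [0.5855, 0.0387, 0.3096]
ee_rot: [-3.14, 0.0, -1.607]
force: [0.1, 0.1, 0.3]
width: 0.0523
t: 40.25
eef_pos: [0.4292, -0.0303, 0.3071]
ee_rot: [-3.141, -0.001, 0.1]
force: [-0.1, 0.7, -0.1]
width: 0.066
st1 [209, 0, 42, 7, 194] [570.   14.1] [ 3.3 26.9] -1.503 0.0382
st1 [474, 0, 35, 104, 1092] [ 558.6 -160.2] [ 6.2 65.2] 0.057 0.0402
st1 [533, 108, 10, 8, 68] [ 524.7 -200.5] [3.9 7.9] 1.505 0.0414
packs [183, 0, 55, 9, 181] [570.4  28.5] [ 1.2 37.6] 1.537 0.0279
packs [399, 147, 48, 98, 3822] [ 452.9 -142.7] [31.2 77.6] 0.142 0.0278
packs [254, 165, 39, 85, 3242] [432.2 -27.8] [30.1 68.9] 0.104 0.0277
```

View pics/wrist_v.png

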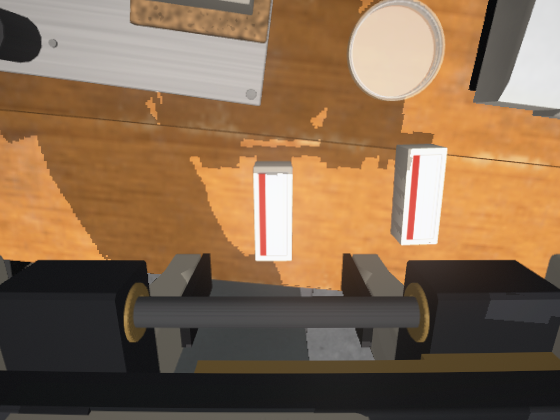

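```bash
python3 -m handwheel '[[-0.15,0.2,-4,0],[0,0,-4,0],[0,0,-2.5,0],[0,0,-1,0],[0,0,-0.5,0],[0,0,-0.15,0],[0,0,0,0],[0,0,0,0]]' 0.25;  python3 -m handwheel '[[0,0,0,0],[0,0,0,0],[0,0,0,0],[0,0,0,0],[0,0,0,0],[0,0,0,0],[0,0,0,0]]' 1 20;  python3 -m handwheel '[[0,0,2,0],[0,0,3,0],[0,0,4,0],[0,0,4,0],[0,0,0,0]]'
```

```text
t: 41.1
eef_pos: [0.4282, -0.0281, 0.1861]
ee_rot: [-3.141, -0.002, 0.102]
force: [-0.4, 0.4, 0.0]
width: 0.0658
t: 41.8
eef_pos: [0.4278, -0.0282, 0.1852]
ee_rot: [3.142, 0.0, 0.102]
force: [-0.7, 0.7, 1.7]
width: 0.0295
t: 42.3
eef_pos: [0.4293, -0.0279, 0.3201]
ee_rot: [-3.14, -0.009, 0.103]
force: [1.1, 0.6, -1.4]
width: 0.03
```

```bash
python3 -m handwheel '[[2.3,1,0.4,-0.15],[2.3,1,0,-0.15],[2.3,1,0,-0.15],[2.3,1,0,-0.15],[2.3,1,0,-0.15],[2.3,1,0,-0.15],[1.95,0.7,0,-0.15],[0,0,0,-0.15],[0,0,0,-0.15],[0,0,0,-0.15],[0,0,0,-0.15],[0,0,0,-0.06],[0,0,0,0],[0,0,0,0]]'; python3 meas.py w st1; python3 -c "
from meas import *
f=grab('scene','w')
for b in blobs(f,W['st1']): print(b)
crop(f,230,110,390,290,4,'cw')"
```

```text
t: 43.7
eef_pos: [0.5851, 0.0387, 0.3185]
ee_rot: [3.141, -0.0, -1.606]
force: [-0.1, 0.8, -1.0]
width: 0.0298
st1 [89, 0, 20, 45, 333] [701.3 -99.8] [ 5.7 30.1] -1.389 0.0399
st1 [136, 0, 34, 57, 382] [662.8 -92.2] [11.5 41.6] 0.981 0.0401
st1 [257, 162, 39, 33, 1260] [584.6  12.1] [24.4 29.4] -0.04 0.0397
st1 [32, 189, 34, 41, 436] [763.5  29. ] [16.7 35.3] -1.27 0.04
([264, 194, 24, 27, 336], array([587.7,  39.4]), array([30.5, 78.4]), 1.53, np.float64(0.0397))
```

View pics/wrist_w.png

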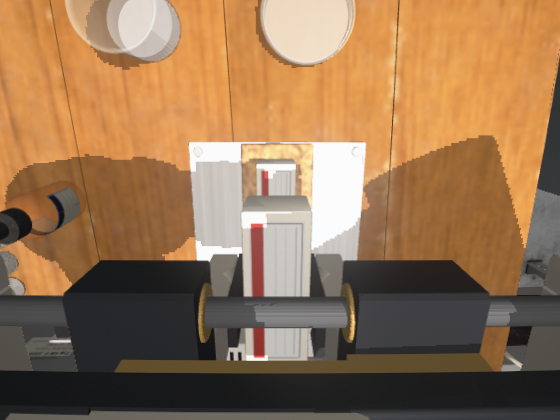

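View pics/cw.png

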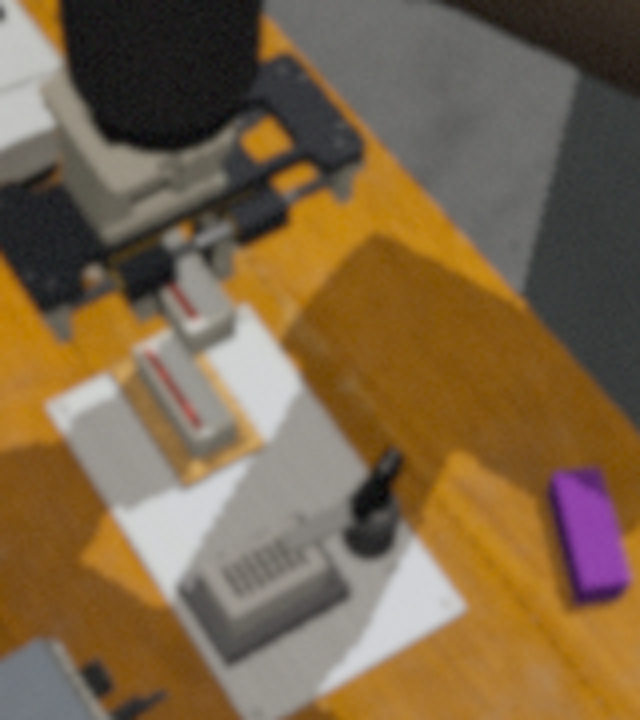

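```bash
python3 -m handwheel '[[0.03,0,-4,0],[0,0,-3,0],[0,0,-1.3,0],[0,0,-0.5,0],[0,0,0,0],[0,0,0,0]]'; python3 -m handwheel '[[0,0,-0.2,0],[0,0,0,0]]'; python3 -m handwheel '[[0,0,-0.1,0],[0,0,0,0]]'
```

```text
t: 44.4
eef_pos: [0.5862, 0.039, 0.2325]
ee_rot: [-3.14, 0.0, -1.607]
force: [-0.4, -0.1, -0.1]
width: 0.0298
t: 44.6
eef_pos: [0.5857, 0.0388, 0.2299]
ee_rot: [-3.14, 0.001, -1.608]
force: [-0.9, 0.3, -1.0]
width: 0.03
t: 44.8
eef_pos: [0.5855, 0.0388, 0.2283]
ee_rot: [-3.141, 0.0, -1.608]
force: [-0.2, -0.3, -1.5]
width: 0.0298
```

```bash
python3 -m handwheel '[[0,0,-0.2,0],[0,0,0,0]]'; python3 -m handwheel '[[0,0,-0.1,0],[0,0,0,0]]'; python3 -m handwheel '[[0,0,-0.05,0],[0,0,0,0]]'
```

```text
t: 45.0
eef_pos: [0.5854, 0.0387, 0.2259]
ee_rot: [3.141, -0.0, -1.608]
force: [0.2, -0.6, -1.2]
width: 0.0299
t: 45.2
eef_pos: [0.5856, 0.0388, 0.2252]
ee_rot: [-3.142, -0.0, -1.608]
force: [-0.4, 0.1, 0.7]
width: 0.0299
t: 45.4
eef_pos: [0.5856, 0.0388, 0.2252]
ee_rot: [-3.141, -0.0, -1.608]
force: [-2.0, 0.2, 5.6]
width: 0.03
```

```bash
python3 -m handwheel '[[0,0,0,0],[0,0,0,0],[0,0,0,0],[0,0,0,0],[0,0,1,0],[0,0,3,0],[0,0,4,0],[0,0,1,0]]' 0.4; python3 -m handwheel '[[-1.9,-2.6,0,-0.15],[-1.9,-2.6,0,-0.15],[-1.9,-2.6,0,-0.15],[-1.9,-2.6,0,-0.15],[-1.9,-2.6,0,-0.15],[-1.9,-2.6,0,-0.15],[-1.9,-2.6,0,-0.15],[0,0,0,-0.15],[0,0,0,-0.15],[0,0,0,-0.06],[0,0,0,0],[0,0,0,0]]' 0.25; python3 meas.py x packs; python3 -c "
from meas import *
f=grab('scene','x')
for k in ('st1','st2','packs'):
  for b in blobs(f,W[k]): print(k,b)"
```

```text
t: 46.2
eef_pos: [0.5868, 0.039, 0.3199]
ee_rot: [-3.135, 0.002, -1.607]
force: [0.5, 0.1, 0.8]
width: 0.0526
t: 47.4
eef_pos: [0.4525, -0.1432, 0.315]
ee_rot: [-3.142, 0.001, -3.016]
force: [-0.4, 0.5, 0.6]
width: 0.0656
packs [258, 159, 39, 91, 3370] [ 451.  -142.8] [30.  75.4] 0.129 0.0279
st2 ([227, 117, 25, 33, 490], array([ 554.4, -196.7]), array([ 63.6, 111.4]), 1.122, np.float64(0.0695))
st2 ([263, 188, 25, 27, 354], array([588.3,  39.9]), array([30.3, 78.3]), 1.533, np.float64(0.0676))
packs ([269, 130, 26, 19, 258], array([ 454.3, -143.4]), array([32. , 80.8]), 0.132, np.float64(0.028))
packs ([368, 227, 18, 23, 295], array([428.5, 243.2]), array([31.5, 63.4]), 1.132, np.float64(0.0286))
```

View pics/wrist_x.png

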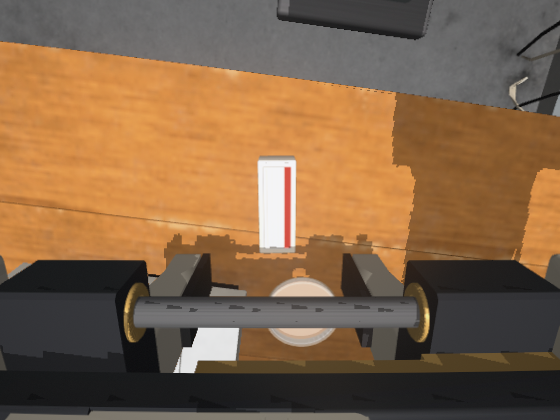

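```bash
python3 -m handwheel '[[0,0.05,-4,0],[0,0,-4,0],[0,0,-2.5,0],[0,0,-1.5,0],[0,0,-0.8,0],[0,0,-0.15,0],[0,0,0,0],[0,0,0,0]]' 0.25;  python3 -m handwheel '[[0,0,0,0],[0,0,0,0],[0,0,0,0],[0,0,0,0],[0,0,0,0],[0,0,0,0],[0,0,0,0]]' 1 20;  python3 -m handwheel '[[0,0,2,0],[0,0,3,0],[0,0,4,0],[0,0,4,0],[0,0,1,0]]'
```

```text
t: 48.3
eef_pos: [0.453, -0.1427, 0.186]
ee_rot: [-3.141, 0.002, -3.017]
force: [0.7, 0.5, 0.2]
width: 0.0655
t: 49.0
eef_pos: [0.4526, -0.1427, 0.1852]
ee_rot: [-3.142, 0.0, -3.018]
force: [-0.1, -0.7, 2.3]
width: 0.0299
t: 49.5
eef_pos: [0.4536, -0.1428, 0.3293]
ee_rot: [-3.141, 0.006, -3.017]
force: [0.6, -0.3, -1.3]
width: 0.0302
```

```bash
python3 -m handwheel '[[1.9,2.6,0,0.15],[1.9,2.6,0,0.15],[1.9,2.6,0,0.15],[1.9,2.6,0,0.15],[1.9,2.6,0,0.15],[1.9,2.6,0,0.15],[1.9,2.55,0,0.15],[0,0,0,0.15],[0,0,0,0.15],[0,0,0,0.06],[0,0,0,0],[0,0,0,0]]'; python3 meas.py y st2
```

```text
t: 50.7
eef_pos: [0.5854, 0.0387, 0.3245]
ee_rot: [3.14, -0.0, -1.61]
force: [0.8, -0.3, -0.3]
width: 0.0299
st2 [70, 0, 89, 55, 861] [680.6 -92.5] [31.9 54.8] -0.06 0.0668
st2 [255, 168, 43, 24, 1024] [584.7   8.5] [16.1 29.7] -0.039 0.0676
st2 [13, 206, 25, 28, 299] [767.5  29.5] [10.3 22.2] -1.201 0.0688
```

View pics/wrist_y.png

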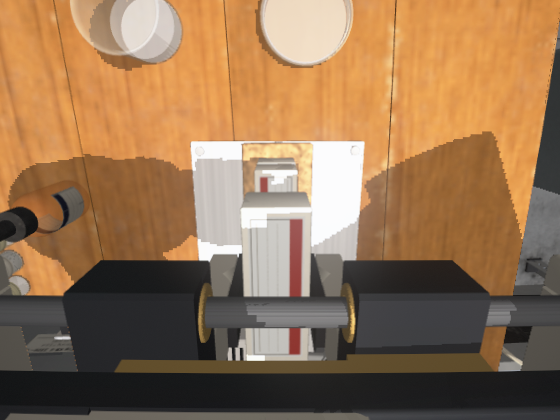

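```bash
python3 -m handwheel '[[0.03,0.05,-3,0],[0,0,-2,0],[0,0,-1,0],[0,0,-0.5,0],[0,0,0,0],[0,0,0,0]]'; python3 -m handwheel '[[0,0,-0.2,0],[0,0,0,0]]'; python3 -m handwheel '[[0,0,-0.1,0],[0,0,0,0]]'
```

```text
t: 51.35
eef_pos: [0.5863, 0.0394, 0.261]
ee_rot: [-3.14, 0.0, -1.608]
force: [0.2, 0.3, -0.2]
width: 0.0296
t: 51.55
eef_pos: [0.5859, 0.0393, 0.2586]
ee_rot: [-3.141, 0.0, -1.608]
force: [0.7, 0.7, -1.5]
width: 0.0299
t: 51.75
eef_pos: [0.5858, 0.0393, 0.2573]
ee_rot: [-3.141, 0.0, -1.608]
force: [-0.3, 0.5, -1.3]
width: 0.0302
```

```bash
python3 -m handwheel '[[0,0,-0.2,0],[0,0,0,0]]'; python3 -m handwheel '[[0,0,-0.1,0],[0,0,0,0]]'; python3 -m handwheel '[[0,0,-0.1,0],[0,0,0,0]]'
```

```text
t: 51.95
eef_pos: [0.5857, 0.0392, 0.2549]
ee_rot: [3.141, -0.0, -1.608]
force: [-1.2, -0.4, -2.0]
width: 0.03
t: 52.15
eef_pos: [0.5858, 0.0392, 0.254]
ee_rot: [3.141, -0.0, -1.608]
force: [-0.3, -0.1, -1.2]
width: 0.03
t: 52.35
eef_pos: [0.5859, 0.0393, 0.2533]
ee_rot: [-3.141, 0.0, -1.608]
force: [-0.2, -1.2, -0.4]
width: 0.0303
```

```bash
python3 -m handwheel '[[0,0,-0.05,0],[0,0,0,0]]'; python3 -m handwheel '[[0,0,0,0],[0,0,0,0],[0,0,0,0],[0,0,0,0],[0,0,1,0],[0,0,3,0],[0,0,4,0],[0,0,4,0],[0,0,4,0],[0,0,2,0]]' 0.4; python3 -m handwheel '[[-1,0.5,0,0.15],[-1,0.5,0,0.15],[-1,0.5,0,0.15],[-1,0.5,0,0.15],[-1,0.5,0,0.15],[-1,0.5,0,0.15],[-1,0.5,0,0.15],[-1,0.5,0,0.15],[-1,0.5,0,0.15],[-1,0.5,0,0.15],[0,0,0,0.07],[0,0,0,0],[0,0,0,0]]' 0;  python3 meas.py z griplow st3 packs; python3 cas2.py scene z; python3 -c "
from meas import *
f=load('scene','z')
for k in ('st1','st2','st3','packs','griplow'):
  for b in blobs(f,W[k]): print(k,b)
crop(f,230,110,390,290,4,'cz');g=grab('side','z');crop(g,160,170,360,340,4,'gz')"
```

```text
t: 52.55
eef_pos: [0.5859, 0.0393, 0.2532]
ee_rot: [-3.141, 0.0, -1.608]
force: [-1.8, 0.1, 4.6]
width: 0.0298
t: 53.55
eef_pos: [0.5861, 0.0391, 0.4378]
ee_rot: [-3.136, 0.001, -1.607]
force: [0.3, 0.0, -0.5]
width: 0.0529
t: 54.85
eef_pos: [0.4858, 0.0892, 0.4332]
ee_rot: [-3.141, -0.001, -0.04]
force: [0.1, 0.7, -0.1]
width: 0.0876
griplow [167, 117, 32, 44, 626] [540.1 175.3] [12.6 43. ] 0.406 0.0837
st3 [285, 61, 91, 38, 3312] [586.7  38.5] [30.5 77.8] 1.539 0.0959
packs [443, 0, 18, 10, 83] [657.3 -94.2] [ 3.5 20.6] 1.158 0.0279
packs [44, 20, 24, 37, 510] [644.5 314.3] [23.7 29.5] 0.486 0.028
packs [108, 207, 70, 43, 1603] [432.1 251. ] [31.3 77.8] 1.128 0.0275
(array([614. , 171.9]), array([36.8, 70.6]), -0.028)
[-0.0285  0.0158  0.0487]
plateL [-0.0146 -0.0551  0.0004]
table [-0.0107 -0.0029  0.0014]
st2 ([227, 117, 25, 29, 390], array([ 554. , -203.9]), array([52.9, 95.2]), 1.423, np.float64(0.069))
st3 ([186, 127, 24, 14, 107], array([ 655.2, -224.1]), array([21.9, 70.2]), 0.005, np.float64(0.0958))
st3 ([262, 181, 26, 28, 373], array([588.2,  38.8]), array([31.3, 79. ]), 1.529, np.float64(0.0956))
packs ([369, 227, 17, 23, 292], array([428. , 242.7]), array([31.2, 64.3]), 1.122, np.float64(0.0285))
griplow ([176, 128, 45, 42, 605], array([ 675.4, -201.7]), array([ 62.1, 155.8]), 0.506, np.float64(0.0819))
griplow ([318, 223, 12, 16, 96], array([542.7, 175.7]), array([12.2, 41.9]), 0.406, np.float64(0.0832))
```

View pics/wrist_z.png

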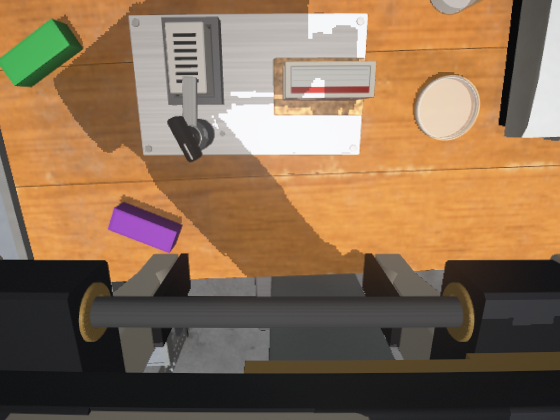

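View pics/cz.png

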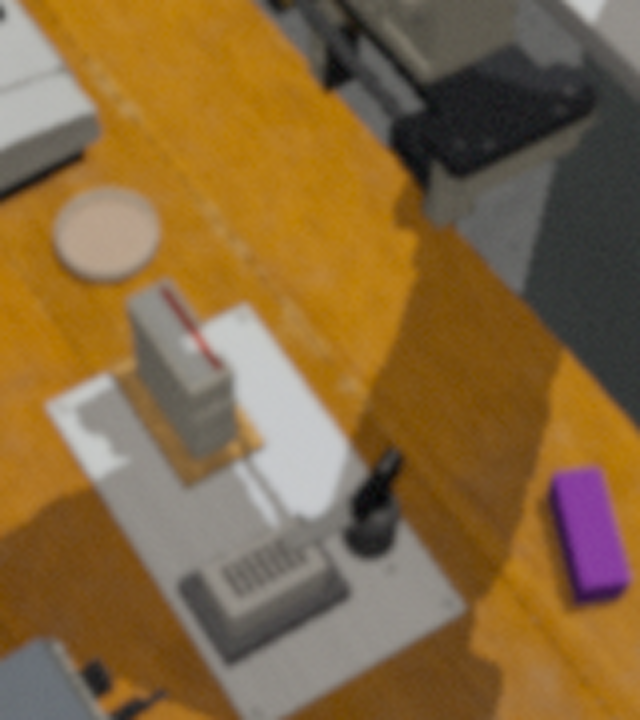

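View pics/gz.png

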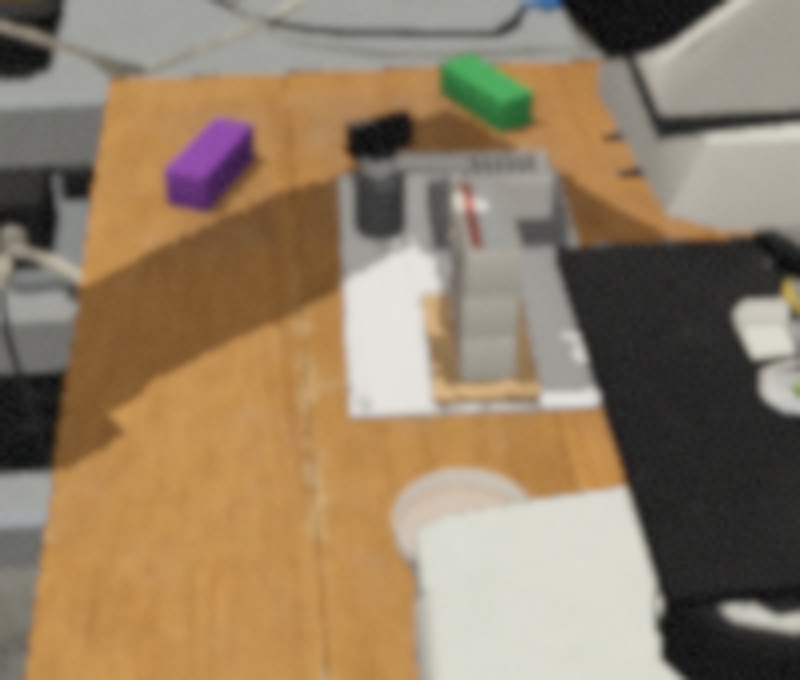

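The last views show the three packs squared in one column on the cork. The top pack is centred at (587, 38.5) mm with its top at 96 mm. The clamp is home with its arm over the cassette, the bystanders have not moved, and the robot is clear of everything.

```bash
python3 -c "
from station import arm; print(arm.job_done())"
```

```text
the job is handed in; nothing more can be done
None
```

The job is handed in with everything in place, but one hard contact along the way may count against it. It took about 55 s of the 210 s allowed.

**What was done**
- **Cassette:** it went into the pocket without noticeable resistance, straight down rather than clearly one end first, because the moves allow no tilt. It hung only about 1 mm lower at one end. Released, its top read about 48 mm, nearly level, which means it is seated.
- **Clamp:** it was pushed in and turned clockwise. The final reading is about 2.70 rad, with the bar's top at 84 mm, so it is home with its arm over the cassette.
- **Packs:** the three front packs, one of which had been knocked aside mid-run, are one column along the pad. All layers are within about 1 mm of each other. The final top is at 96 mm, about 1–2 mm off the pad's centre.
- **Left alone:** the similar pack at the back of the table, at about (0.96, -0.26) m, is out of reach. I took it as not one of the front packs. The purple and green look-alikes and the three bystanders were not moved.

**What went wrong**
- **Hard contact:** on my first reach for the knocked pack, the gripper's body came down on the clamp bar. The wrist force read about 59 N upward at that moment, so the 40 N limit on body contact was probably exceeded.
- **Clamp turned back:** that contact moved the clamp back to about 2.42 rad. I set the pack down, turned the clamp home again, and only then started stacking.
- **First clamp grip:** it was too low and closed at 20 mm, apparently on something below the bar. I let go and gripped again on the bar before turning.

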